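# Cure the glued clock glass and hang the watches under the curing lamp

### The arm

A 6-joint arm with a two-finger parallel gripper is mounted at the origin on the work surface. World frame = base frame: x ahead of the robot, y to its left, z up, the work surface at z = 0. Lengths are in m, angles in rad, forces in N, time in s.
With the tool pointing down it reaches from about 0.275 to 0.725 m from the base axis. Payload 15.9 kg.
Tool frame: the origin (TCP) lies on the centre line of the jaws, within the pads' length; the fingertips stand 25 mm ahead of it and the grasp point (between the pads) lies 6 mm ahead of it; z points along the fingers, x is the direction in which the jaws open and shut, and the axes are right-handed (so a half turn about z gives the same grasp; the last joint's range is limited). The gripper opens to 85 mm and grips with 20 to 120 N. Pads are 22 mm wide; open, the fingers measure 114 mm over their backs; the gripper's body (76 mm by 85 mm) begins 54 mm behind the grasp point. The pads swing forward as they close: fully open they stand 13 mm farther back than shut.
Start: joints at [-1.261, 0.213, -0.034, 1.323, 0, 1.571], TCP at [0.152, -0.476, 0.256] pointing down, gripper open.
Joint ranges: [-2.98, 2.98], [-0.74, 1.72], [-1.14, 1.35], [-2.1, 2.04], [-1.57, 1.44], [-3.14, 3.14]. Speed limits (rad/s): [1.89, 1.89, 2.39, 2.57, 3.14, 3.14].

### API

Orientations are given as [roll, pitch, yaw] about the fixed x, y, z axes, in that order (R = Rz(yaw) Ry(pitch) Rx(roll)).
In Python, from workcell import manip, cams, models gives the robot as it stands.
- The arm moves only by the tool move_arm, never from a script. Its argument "plan" is one flat list of numbers, 4 for each row, row after row: the shift along the tool's x, y, z in m, then the turn about the tool's z in degrees. In form: [x, y, z, twist, x, y, z, twist, ...]. A call has 1 to 12 rows; each row is the pose to reach, as a shift and turn from the pose commanded when the call began, along the tool's axes at that moment; what a row does not reach only later rows make up. A row lasts 1/10 s, in which the tool goes at most 50 mm and 8.59 degrees, less where a joint would pass 70% of its speed; a pose out of reach is approached as far as the arm can. A call with a gripper value outside its range is refused whole. "claw" is the closure, from -1 (fully open) to 1 (shut), set as the call begins (left out, the last holds). The fingers move at their own pace and stop on an object; "grip_force" is the grip in N (left out, the last holds). Time passes only in rows, so rows that repeat a pose let the fingers close. It gives the time, the measured TCP pose, the force and the opening at its end, in the units of the state.
- manip.get_state(): the state, without advancing time (a new reading comes with each control period).
- cams.capture(name): name is "side" or "top"; returns a dict with "color" (384x512x3 uint8, blue, green, red), "fx", "fy", "cx", "cy" (pixels), "k1" (the pictures are not rectified: a ray, as slopes to the right and down, at radius r is drawn at 1 + k1 r^2 times it, then the intrinsics apply), "extrinsics" (4x4, takes a point from world to camera coordinates). Camera axes: x right, y down, z forward; pixel columns grow to the right and rows downward; lengths in m; the calibration is good to about 2 mm. A picture is of the moment at which its call begins. There is no depth.
- manip.job_done(): hands the job in, once; it reports no verdict.
Trained networks look in a picture, given as the dict that the camera call returned (one of the last four; its "shot" number tells which), for a name from the list of things; names that differ only in an ending like _2 or _b are one class to them, and where a whole thing is asked for, a point or a joint stands for the part that bears it (a point fixed in the world has none). Each returns a list of dicts, best first, with "p" (0 to 1); they miss things now and then, are a little off and sometimes report something else, mostly with a low value. They report only what shows in the picture. A call takes as long as a camera call.
- models.look_for(name, picture): "rect" ([left, top, width, height] in pixels, round what is visible of it).
The state is a dict: "clock": time; "qpos": joint angles; "joint_vel": joint speeds; "tau": joint torques, N m; "tool_pos": TCP position; "tool_rot": TCP orientation; "wrist_force": force on the tool from outside, world axes, zero at the start; "ft_torque": the same for the moment, N m; "gripper_width": finger opening in m.
Only numpy, scipy, OpenCV 4.12 (cv2) and the standard library are available. Lean on these libraries where they do the work, as an engineer would, in place of code of your own. Each camera call takes 0.05 s, during which the arm holds its last target.

### The job

Take the curing pen from its block and guide its tip slowly (about 2 cm a second) along the glue seam of the clock glass, just above it and without pressing, once all the way round clockwise from the steel lug back to the lug; then stand the pen back in its block. Hang every watch carrier on the rack's rail: over the front lip and down until its hook tongue rests in the channel and it hangs plumb, anywhere along the rail. With the pen back and all of them hanging, turn the lamp timer's dial from off until its pointer points at the marker, and leave the bottle, tin and loupe where they are.

Things in the scene. Friction and masses are not known exactly. Their poses are not given: they have to be found in the camera images.
- clock: Clock (aluminium, steel bezel) 144 mm across, 36 mm high, lying face up in a rubber collar, fixed. A thin dark glue seam, a circle of 55 mm radius, runs between white dial glass and bezel; the top is flat, so the seam lies at one height. A small dark steel lug on the rim (-x side of the clock) marks the seam's start. Origin: centre of the underside, z up. Do not press on it.
- seam0 (a point): Start and end of the glue seam, at the lug's side: a point on the seam, 1 mm above the clock's top face. Its x axis points to the clock's centre, 55 mm away; z up.
- pen_tip (a point): Tip (lower end) of the curing pen: a straight grey and steel rod 16 mm in diameter, 150 mm long, 60 g, with an 18 mm cone narrowing to 6 mm at the tip. It stands loose, tip down, in the hole of its block and leans a little there. z axis: along the pen from tip to tail.
- pen_mid (a point): The pen's centre, on its axis, 75 mm from the tip; axes as at the tip. In the block, the pen's lower 60 mm are inside the hole.
- block_floor (a point): Bottom of the hole in the pen's block, on the hole's axis, where the tip rests. Aluminium block 50 x 50 mm, 66 mm high, fixed; hole 21 mm wide, 60 mm deep, open upwards with a 3 mm chamfer.
- channel (a point): Curing rack, fixed: rail along this point's y, a channel open upwards, 340 mm long, 16 mm wide. Point: middle of its floor, 145 mm over the bench. Lip at -x (robot's side) 4 mm thick, 12 mm above the floor; back wall at +x 4 mm, 16 mm. Rail underside 6 mm below the floor. Below: foot 18 mm high; guard rods along y at x = -41 and +41 mm (8 mm thick, tops 60 mm over the bench), cushions hang between.
- carrier0_tab (a point): Centre of the grip tab on top of a hooked watch carrier (may be absent). Tab black, 12 mm (x) by 24 mm (y), 40 mm high. Carrier: 165 mm high, 190 to 310 g, standing loose on a grey cushion 56 x 56 x 40 mm high with a steel watch, dial to -x. Its foot is 145 mm below this point, its centre of mass right below it. z up. It hangs plumb, x along the channel's x, foot 45 mm over the bench.
- carrier0_tongue (a point): Middle of the lower end of the carrier's hook tongue, 45 mm straight below the tab's centre, 60 mm above the cushion's top. Tongue 6 mm (x) by 24 mm (y), 19 mm long below a bridge that joins it to a steel stem 6 mm thick at x = -23 mm, on the robot's side. The gap between tongue, stem and cushion is open to +x: the rail passes in there, and the tongue goes down behind the lip.
- carrier1_tab (a point): Grip tab centre of another carrier (may be absent), as carrier0.
- carrier1_tongue (a point): Lower end of that carrier's hook tongue, as carrier0.
- carrier2_tab (a point): Grip tab centre of another carrier (may be absent), as carrier0.
- carrier2_tongue (a point): Lower end of that carrier's hook tongue, as carrier0.
- dial (a joint): Lamp timer dial, rad: 0 = off, grows clockwise seen from above, stop at 2.2. It turns with even friction (about 0.06 N m) and stays where left. Starts near off.
- dial_grip (a point): On the dial's axis, 10 mm below the top of its black bar grip (44 mm long, 11 mm wide, 29 mm high, on a disc 52 mm across and 6 mm high, on the fixed grey timer box 110 x 100 x 50 mm). x axis: along the bar to the end with the white pointer line; z up.
- mark (a point): Marker: dark steel pip 14 x 4 x 3 mm on the white dial plate, 37 mm from the dial's axis; its x axis points straight outwards from that axis. The dial is set when dial_grip's x axis points the same way, 0.5 to 1.5 rad clockwise of the start.
- oil: Bystander: small oil bottle, 32 mm wide, 85 mm high; origin at its foot.
- tin: Bystander: flat metal tin 72 x 52 x 26 mm; origin at its foot.
- loupe: Bystander: black eye loupe 36 mm wide, 30 mm high; origin at its foot.
- seam1 (a point): Point on the glue seam, 1/7 of the circle clockwise (seen from above) from seam0, at its height.
- seam2 (a point): Point on the glue seam, 2/7 of the circle clockwise (seen from above) from seam0, at its height.
- seam3 (a point): Point on the glue seam, 3/7 of the circle clockwise (seen from above) from seam0, at its height.
- seam4 (a point): Point on the glue seam, 4/7 of the circle clockwise (seen from above) from seam0, at its height.
- seam5 (a point): Point on the glue seam, 5/7 of the circle clockwise (seen from above) from seam0, at its height.
- seam6 (a point): Point on the glue seam, 6/7 of the circle clockwise (seen from above) from seam0, at its height.

How it is judged:
On the way, in this order (a step that is already met when the one before it is completed fails the run):
1. the pen's tip is at seam point 0, moving slowly (distance between pen_tip and seam0 below 0.007 m), for 0.2 s.
2. the pen's tip is at seam point 1, moving slowly (distance between pen_tip and seam1 below 0.007 m), for 0.2 s.
3. the pen's tip is at seam point 2, moving slowly (distance between pen_tip and seam2 below 0.007 m), for 0.2 s.
4. the pen's tip is at seam point 3, moving slowly (distance between pen_tip and seam3 below 0.007 m), for 0.2 s.
5. the pen's tip is at seam point 4, moving slowly (distance between pen_tip and seam4 below 0.007 m), for 0.2 s.
6. the pen's tip is at seam point 5, moving slowly (distance between pen_tip and seam5 below 0.007 m), for 0.2 s.
7. the pen's tip is at seam point 6, moving slowly (distance between pen_tip and seam6 below 0.007 m), for 0.2 s.
8. the pen's tip is back at the start of the seam (distance between pen_tip and seam0 below 0.007 m), for 0.2 s.
9. pen back in its block and every carrier hanging, the dial still off (horizontal distance between pen_tip and block_floor below 0.012 m and distance between pen_tip and block_floor below 0.016 m and angle between pen_tip's own z axis and vertical below 0.25 rad and x of carrier0_tongue in the frame of channel between -0.009 and 0.009 m and y of carrier0_tongue in the frame of channel between -0.165 and 0.165 m and z of carrier0_tongue in the frame of channel between -0.004 and 0.006 m and angle between each of carrier0_tongue, carrier1_tongue, carrier2_tongue's own z axis and vertical below 0.2 rad and x of carrier1_tongue in the frame of channel between -0.009 and 0.009 m and y of carrier1_tongue in the frame of channel between -0.165 and 0.165 m and z of carrier1_tongue in the frame of channel between -0.004 and 0.006 m and x of carrier2_tongue in the frame of channel between -0.009 and 0.009 m and y of carrier2_tongue in the frame of channel between -0.165 and 0.165 m and z of carrier2_tongue in the frame of channel between -0.004 and 0.006 m and value of joint dial below 0.4 rad), for 0.2 s.
10. the dial points at the marker (angle between the x axis of dial_grip and the x axis of mark, either way round below 0.12 rad), for 0.2 s.
At the end, for the whole second after the job is handed in: Pen in its block (tip within 12 mm sideways, 16 mm in all, of the hole bottom; tilt under 0.25 rad). Each carrier hanging: tongue end within 9 mm of the channel midline, 165 mm of its middle, 6 mm of its floor, tilt under 0.2 rad. Dial within 0.12 rad of the marker (horizontal distance between pen_tip and block_floor below 0.012 m and distance between pen_tip and block_floor below 0.016 m and angle between pen_tip's own z axis and vertical below 0.25 rad and x of carrier0_tongue in the frame of channel between -0.009 and 0.009 m and y of carrier0_tongue in the frame of channel between -0.165 and 0.165 m and z of carrier0_tongue in the frame of channel between -0.004 and 0.006 m and angle between each of carrier0_tongue, carrier1_tongue, carrier2_tongue's own z axis and vertical below 0.2 rad and x of carrier1_tongue in the frame of channel between -0.009 and 0.009 m and y of carrier1_tongue in the frame of channel between -0.165 and 0.165 m and z of carrier1_tongue in the frame of channel between -0.004 and 0.006 m and x of carrier2_tongue in the frame of channel between -0.009 and 0.009 m and y of carrier2_tongue in the frame of channel between -0.165 and 0.165 m and z of carrier2_tongue in the frame of channel between -0.004 and 0.006 m and angle between the x axis of dial_grip and the x axis of mark, either way round below 0.12 rad); the robot touches nothing.
It fails at once if the clock is pressed with more than 15 N (contact force between clock and anything else above 15 N).
It fails at once if a bystander is pushed more than 3 cm (distance of any of oil, tin, loupe from where it was at the start of the episode above 0.03 m).
Of carrier0, carrier1, carrier2 only 1 to 3 are there at a start; the rules pass over those that are not, and their reading is None.
At some moment in a run one of carrier0, carrier1, carrier2 may be knocked a few centimetres aside while the robot is not near it.
It also fails if it takes over 210 s, if anything falls off the work surface, if the arm or the gripper's body presses on something with over 40 N, if the wrist force passes 120 N, or if a joint passes its speed limit or range.

## Working session

There is one attempt and no reset: what is moved stays moved. The work goes in short steps, Python scripts to look and compute and a tool call to move; the robot and the scene stay as the last step left them, time stands still between calls to the robot, and variables do not carry over. Pictures are saved under pics/ and viewed, and the job is handed in when it is done.

Besides the shell and the picture viewer there is one more tool, called after "Request:" in YAML: its name, and indented under it one key for each argument. move_arm: Moves the arm, as the interface text tells. Its arguments: {"type":"object","properties":{"plan":{"type":"array","items":{"type":"number"}},"claw":{"type":"number"},"grip_force":{"type":"number"}},"required":["plan"]}

```bash
ls; mkdir -p pics
python3 - <<'E'
from workcell import manip,cams,models
import cv2
s=manip.get_state();print(s)
for n in("side","top"):
    c=cams.capture(n);cv2.imwrite(f"pics/{n}0.png",c["color"]);print(n,{k:v for k,v in c.items() if k!="color"})
    for t in["clock","pen_tip","pen_mid","block_floor","channel","carrier0_tab","carrier0_tongue","dial_grip","dial","mark","oil","tin","loupe","seam0"]:
        try:print(t,[(round(d["p"],2),[round(v,1) for v in d["rect"]]) for d in models.look_for(t,c)][:5])
        except Exception as e:print(t,e)
E
```

```text
pics
{'clock': 0.0, 'qpos': array([-1.26101727e+00,  2.13361981e-01, -3.50599104e-02,  1.32347924e+00,
        8.16072750e-06,  1.57077809e+00]), 'joint_vel': array([-0.00020808, -0.0016492 , -0.00126827,  0.00065252,  0.00039645,
        0.00042032]), 'tau': array([-2.67957521e-04, -6.86166930e+01,  4.87118554e+01,  1.74542970e-02,
       -1.25173437e-04, -1.50274918e-06]), 'tool_pos': array([ 0.15233341, -0.47590934,  0.2558129 ]), 'tool_rot': array([-3.14158447e+00,  1.10480190e-03, -1.26099903e+00]), 'wrist_force': array([ 0.1587485 , -0.21595575,  0.03683016]), 'ft_torque': array([0.04574155, 0.0181789 , 0.01772576]), 'gripper_width': 0.08529269961710319}
side {'fx': 499.7931615043088, 'fy': 499.7931615043088, 'cx': 259.13477669787056, 'cy': 198.62352164162982, 'k1': -0.10557144230044929, 'extrinsics': array([[-0.97110886, -0.23862806, -0.00205828,  0.48845305],
       [-0.14630004,  0.60214522, -0.78486778,  0.13502448],
       [ 0.18853086, -0.76189093, -0.61965985,  1.2921597 ],
       [ 0.        ,  0.        ,  0.        ,  1.        ]]), 'shot': 1}
clock [(0.59, [218.1, 27
[... 1188 characters left out ...]
lock [(0.58, [156.4, 177.3, 43.9, 44.6]), (0.53, [363.7, 168.6, 13.9, 17.2])]
pen_tip [(0.21, [152.1, 177.8, 42.6, 43.9])]
pen_mid [(0.37, [154.6, 178.2, 42.6, 41.1])]
block_floor [(0.69, [215.5, 192.0, 16.2, 18.4])]
channel [(0.98, [202.3, 133.5, 105.6, 32.2])]
carrier0_tab [(0.78, [312.4, 182.0, 18.3, 17.4])]
carrier0_tongue [(0.82, [311.8, 179.4, 20.0, 20.0]), (0.27, [153.9, 177.7, 43.0, 44.7])]
dial_grip [(0.63, [360.4, 173.4, 14.6, 16.9])]
dial [(0.54, [362.6, 168.9, 13.5, 15.4])]
mark []
oil [(0.39, [155.1, 179.8, 43.9, 42.0])]
tin [(0.79, [328.6, 224.9, 20.1, 21.9])]
loupe [(0.67, [153.9, 181.1, 43.5, 41.9]), (0.47, [200.9, 234.2, 7.0, 5.4])]
seam0 [(0.55, [156.2, 181.7, 40.8, 38.9])]
```

View pics/side0.png

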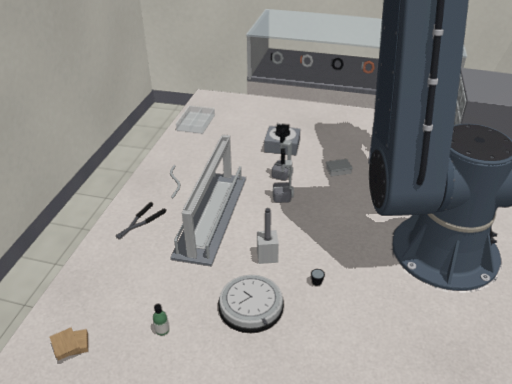

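View pics/top0.png

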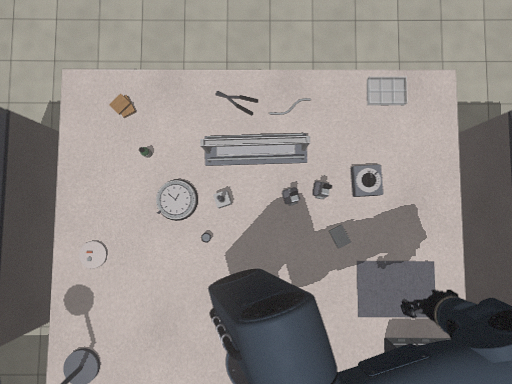

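Run:
```python
import cv2
a=cv2.imread("pics/side0.png");b=cv2.imread("pics/top0.png")
cv2.imwrite("pics/s_z1.png",cv2.resize(a[100:260,100:300],None,fx=4,fy=3.75,interpolation=cv2.INTER_CUBIC) [:600,:800])
cv2.imwrite("pics/s_z2.png",cv2.resize(a[190:340,140:340],None,fx=4,fy=4,interpolation=cv2.INTER_CUBIC))
cv2.imwrite("pics/t_z1.png",cv2.resize(b[125:260,140:270],None,fx=4.4,fy=4.4,interpolation=cv2.INTER_CUBIC))
cv2.imwrite("pics/t_z2.png",cv2.resize(b[125:260,260:390],None,fx=4.4,fy=4.4,interpolation=cv2.INTER_CUBIC))
```

```text
(no output)
```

View pics/s_z1.png

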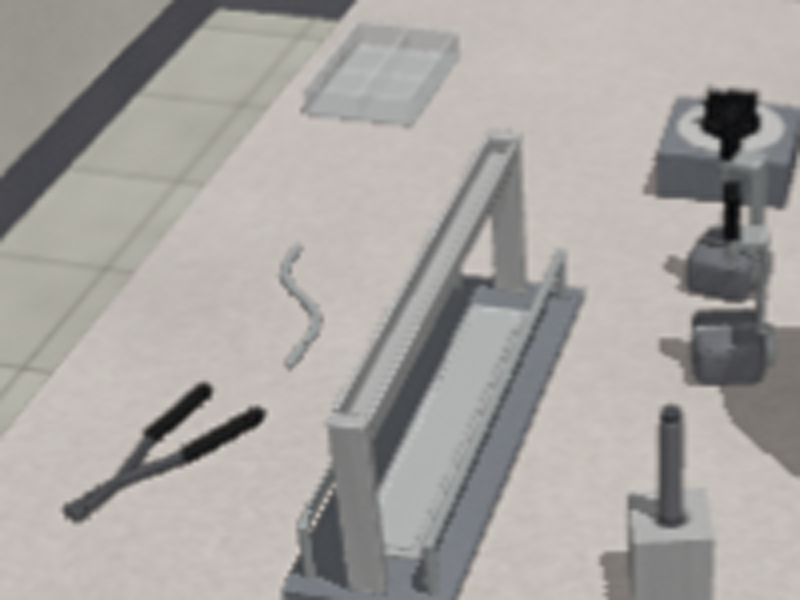

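View pics/s_z2.png

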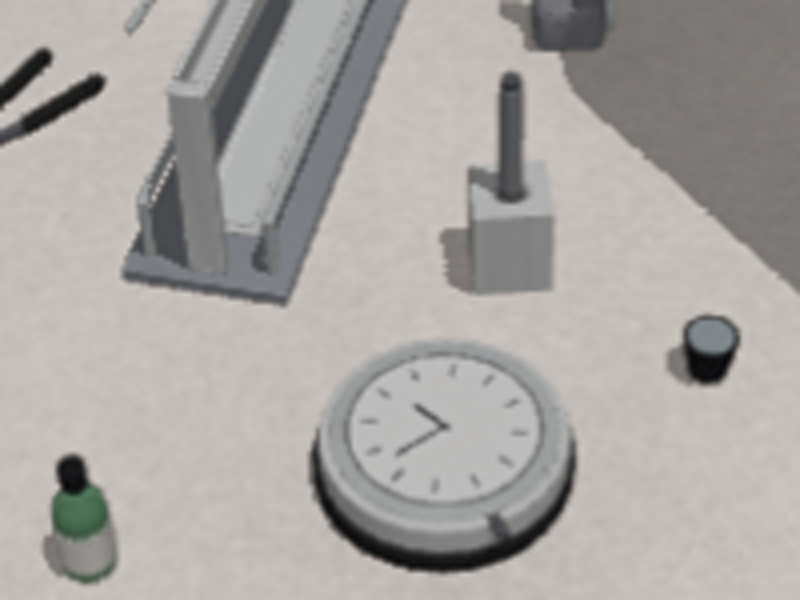

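View pics/t_z1.png

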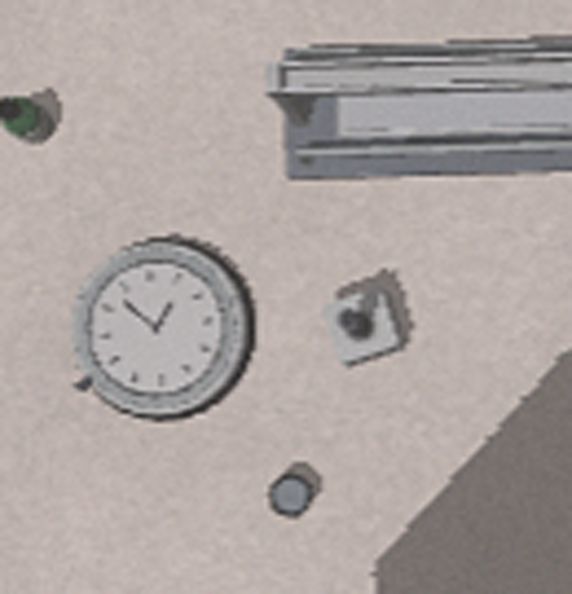

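View pics/t_z2.png

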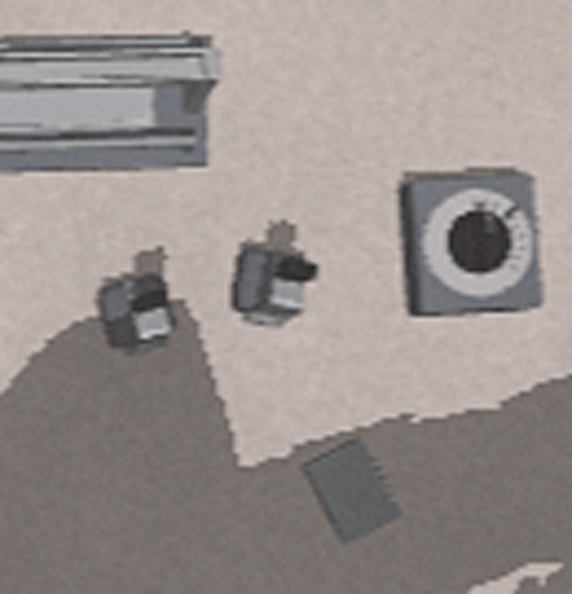

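```bash
cat > h.py <<'E'
import numpy as np,cv2
from scipy.optimize import least_squares
def K(c): return np.array([[c["fx"],0,c["cx"]],[0,c["fy"],c["cy"]],[0,0,1]])
def proj(c,P):
    P=np.atleast_2d(np.asarray(P,float));E=c["extrinsics"]
    r,_=cv2.Rodrigues(E[:3,:3]);return cv2.projectPoints(P,r,E[:3,3],K(c),np.array([c["k1"],0,0,0,0]))[0][:,0]
def ray(c,uv):
    x=cv2.undistortPointsIter(np.array([[uv]],float),K(c),np.array([c["k1"],0,0,0,0]),None,None,(3,100,1e-12))[0,0]
    E=c["extrinsics"];R=E[:3,:3];o=-R.T@E[:3,3];d=R.T@np.array([x[0],x[1],1.]);return o,d/np.linalg.norm(d)
def atz(c,uv,z):
    o,d=ray(c,uv);return o+d*(z-o[2])/d[2]
def tri(cs,uvs):
    A=np.zeros((3,3));b=np.zeros(3);L=[]
    for c,u in zip(cs,uvs):
        o,d=ray(c,u);M=np.eye(3)-np.outer(d,d);A+=M;b+=M@o;L.append((o,M))
    p=np.linalg.solve(A,b);return p,[np.linalg.norm(M@(p-o)) for o,M in L]
import pickle
def snap(name):
    from workcell import cams
    out={}
    for n in("side","top"):
        out[n]=cams.capture(n)
    pickle.dump(out,open(f"{name}.pkl","wb"));return out
def load(name): return pickle.load(open(f"{name}.pkl","rb"))
def crop(c,x0,y0,w,h,s,fn,pts=(),lines=()):
    im=c["color"][y0:y0+h,x0:x0+w]
    im=cv2.resize(im,None,fx=s,fy=s,interpolation=cv2.INTER_CUBIC)
    f=lambda p:tuple(int(round(v)) for v in((p[0]-x0+.5)*s-.5,(p[1]-y0+.5)*s-.5))
    for p in pts: cv2.circle(im,f(p),3,(0,0,255),1)
    for a in lines:
        cv2.polylines(im,[np.array([f(p) for p in a],np.int32)],False,(0,255,0),1)
    cv2.imwrite(f"pics/{fn}.png",im)
def rot(a): return np.array([[np.cos(a),-np.sin(a),0],[np.sin(a),np.cos(a),0],[0,0,1]])
def circ(cx,cy,z,r,n=72):
    t=np.linspace(0,2*np.pi,n+1);return np.c_[cx+r*np.cos(t),cy+r*np.sin(t),0*t+z]
def box(x0,x1,y0,y1,z0,z1):
    p=[(x0,y0),(x1,y0),(x1,y1),(x0,y1),(x0,y0)]
    L=[np.array([(a,b,z) for a,b in p],float) for z in(z0,z1)]
    L+=[np.array([(a,b,z0),(a,b,z1)],float) for a,b in p[:4]];return L
E
python3 - <<'E'
from h import *
o=snap("s0");s,t=o["side"],o["top"]
for c in(s,t): print(ray(c,(256,192))[0])
def r(n,a,b):
    p,e=tri([s,t],[a,b]);print(n,p.round(4),np.round(e,4))
r("clockctr",(251.5,299),(177,199))
r("pen tail",(268,209),(221,198))
r("dial",(282.5,128),(368,180))
r("car far tab",(283,150),(328,186))
print("rail L end",atz(s,(188,205),.161),atz(t,(203,138),.161)); print("rail R end",atz(t,(309,138),.161))
for n,u,z in(("oil",(146,151),.04),("tin",(339,236),.026),("loupe",(207,237),.03)): print(n,atz(t,u,z))
E
```

```text
[0.2504832  1.01973901 0.90768122]
[ 0.38703615 -0.0110287   1.33478504]
clockctr [0.4492 0.2948 0.022 ] [0.0007 0.0007]
pen tail [0.4493 0.1207 0.1491] [0.0019 0.0019]
dial [ 0.5174 -0.3871  0.0742] [0.0014 0.0014]
car far tab [ 0.4911 -0.2459  0.0811] [0.0028 0.0028]
rail L end [0.63625165 0.1653941  0.161     ] [0.64536575 0.180815   0.161     ]
rail R end [ 0.64614654 -0.16972265  0.161     ]
oil [0.62341708 0.40700329 0.04      ]
tin [ 0.31781331 -0.29303406  0.026     ]
loupe [0.31303024 0.18226803 0.03      ]
```

```bash
cat >> h.py <<'E'
from scipy.optimize import minimize
from scipy.ndimage import map_coordinates
def grad(c,sig=1.0):
    g=cv2.GaussianBlur(c["color"].astype(np.float32),(0,0),sig)
    gx=cv2.Sobel(g,cv2.CV_32F,1,0);gy=cv2.Sobel(g,cv2.CV_32F,0,1)
    return np.sqrt((gx**2+gy**2).sum(2))
def dens(L,n=30):
    out=[]
    for a in L:
        a=np.asarray(a,float);m=max(2,n//(len(a)-1)+1)
        for p,q in zip(a[:-1],a[1:]): out.append(p+(q-p)*np.linspace(0,1,m)[:,None])
    return np.vstack(out)
def fit(cs,model,x0,step,sig=1.0):
    G=[grad(c,sig) for c in cs]
    def f(x):
        v=0
        for c,g in zip(cs,G):
            u=proj(c,dens(model(x,c)));v-=np.sqrt(map_coordinates(g,[u[:,1],u[:,0]],order=1)).mean()
        return v
    x0=np.array(x0,float);S=np.vstack([x0]+[x0+np.eye(len(x0))[i]*step[i] for i in range(len(x0))])
    r=minimize(f,x0,method="Nelder-Mead",options=dict(initial_simplex=S,xatol=1e-5,fatol=1e-5,maxiter=2000));return r.x,r.fun
E
python3 - <<'E'
from h import *
o=load("s0");s,t=o["side"],o["top"]
m=lambda x,c:[circ(x[0],x[1],x[2],.055),circ(x[0],x[1],x[2],.072)]
for cs in([s,t],[s],[t]):
  for sg in(.7,1.2):
    print(*fit(cs,m,[.449,.295,.036],[.004,.004,.004],sg))
    print(*fit(cs,lambda x,c:[circ(x[0],x[1],.036,.055)],[.449,.295],[.004,.004],sg))
x=[.449,.295,.036]
x,_=fit([s,t],m,x,[.004]*3)
for c,n in((s,"cs"),(t,"ct")):
    L=[proj(c,a) for a in m(x,c)];u=proj(c,[x])[0].astype(int);crop(c,u[0]-45,u[1]-45,90,90,6,n,lines=L)
E
```

```text
[0.4494237  0.29918243 0.0317812 ] -27.389284133911133
[0.4482469  0.29848066] -25.102249145507812
[0.44884483 0.29984075 0.03112271] -22.201269149780273
[0.44939744 0.29860756] -20.412736892700195
[0.45491241 0.27967617 0.01076651] -13.547673225402832
[0.4482402  0.29846191] -11.964987754821777
[0.45565479 0.27694932 0.00697158] -11.636336326599121
[0.44950852 0.29863059] -10.035953521728516
[ 0.45089384  0.30854816 -0.01126292] -15.585161209106445
[0.44906747 0.29884704] -13.166946411132812
[ 0.45194995  0.3127345  -0.0298753 ] -12.205273628234863
[0.44891128 0.29854601] -10.390263557434082
```

View pics/cs.png

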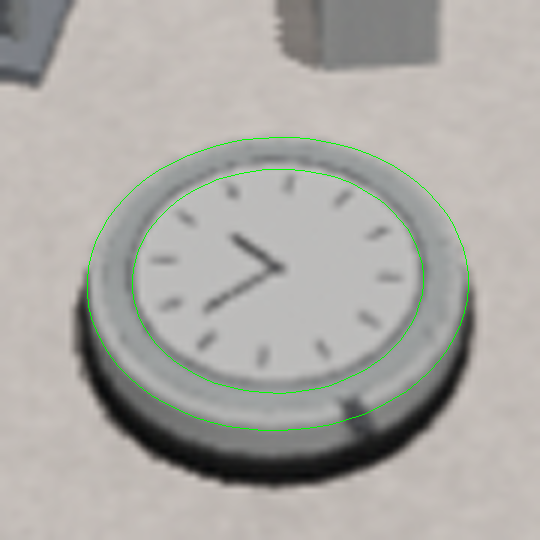

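View pics/ct.png

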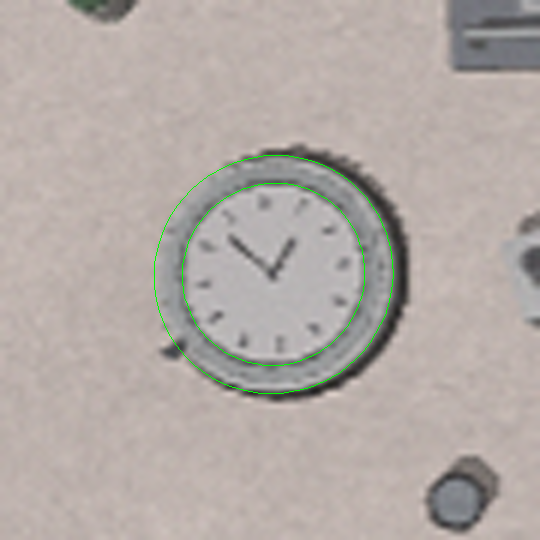

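Run:
```python
from h import *
o=load("s0");s,t=o["side"],o["top"]
def dfit(cs,x0,free):
    def f(x):
        X=np.r_[x,x0[len(x):]];v=0
        for c in cs:
            g=cv2.GaussianBlur(cv2.cvtColor(c["color"],cv2.COLOR_BGR2GRAY).astype(np.float32),(0,0),.6)
            u=proj(c,circ(*X,.055,180));v+=map_coordinates(g,[u[:,1],u[:,0]],order=1).mean()
        return v
    S=np.vstack([x0[:free]]+[np.array(x0[:free])+np.eye(free)[i]*.004 for i in range(free)])
    r=minimize(f,x0[:free],method="Nelder-Mead",options=dict(initial_simplex=S));return r.x,r.fun
x0=np.array([.449,.2985,.036])
print(dfit([s,t],x0,3),dfit([s,t],x0,2),dfit([s],x0,2),dfit([t],x0,2))
x=dfit([s,t],x0,3)[0]
for c,n in((s,"cs2"),(t,"ct2")):
    u=proj(c,[x])[0].astype(int);crop(c,u[0]-45,u[1]-45,90,90,6,n,lines=[proj(c,circ(*x,.055)),proj(c,[[x[0]+.08*np.cos(a),x[1]+.08*np.sin(a),.036] for a in np.radians([127])]+[x])])
for c,u in((s,(0,0)),(t,(0,0))):
    pass
# lug pix
u=proj(s,[[.4494,.2992,.032]])[0].astype(int);L=((357+.5)/6-.5+u[0]-45,(408+.5)/6-.5+u[1]-45)
p=atz(s,L,.034);print(p,np.degrees(np.arctan2(p[1]-x[1],p[0]-x[0])),np.hypot(*(p-x)[:2]))
u=proj(t,[[.4494,.2992,.032]])[0].astype(int);L=((174+.5)/6-.5+u[0]-45,(350+.5)/6-.5+u[1]-45)
p=atz(t,L,.034);print(p,np.degrees(np.arctan2(p[1]-x[1],p[0]-x[0])),np.hypot(*(p-x)[:2]))
```

```text
(array([0.44916064, 0.29892875, 0.0364781 ]), np.float64(281.6544189453125)) (array([0.44921611, 0.29878313]), np.float64(281.7485656738281)) (array([0.44942408, 0.29890428]), np.float64(145.14730834960938)) (array([0.44900664, 0.29857396]), np.float64(136.46817016601562))
[0.40480864 0.35424928 0.034     ] 128.72011720157573 0.07090459015526507
[0.40617145 0.35754395 0.034     ] 126.25682378733684 0.07268983501009454
```

View pics/cs2.png

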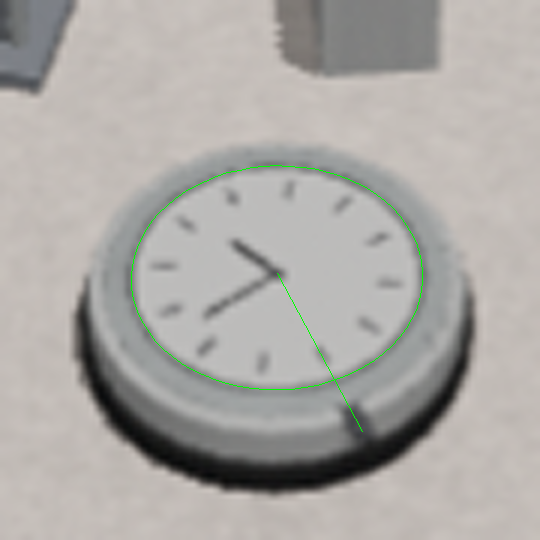

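View pics/ct2.png

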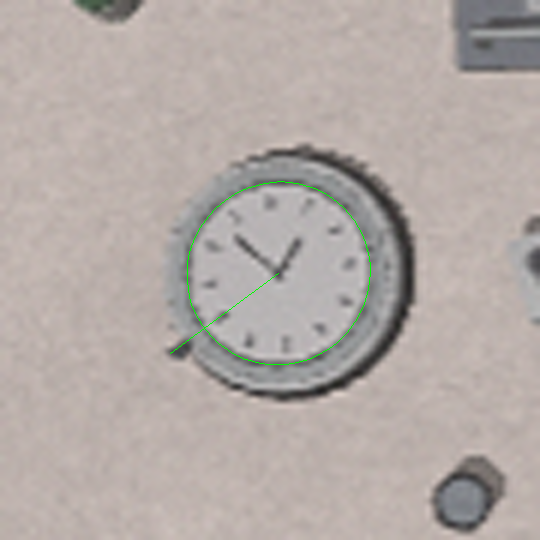

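Run:
```python
from h import *
o=load("s0");s,t=o["side"],o["top"]
def mb(x,c):
    L=box(-.025,.025,-.025,.025,0,x[3] if len(x)>3 else .066)
    L=[L[1]]+([L[0]] if 0 else [])
    return [a@rot(x[2]).T+[x[0],x[1],0] for a in L]
best=None
for y0 in np.radians([-30,-15,0,15,30,45]):
    r=fit([s,t],mb,[.44,.118,y0],[.006,.006,.15],.8);print(r)
    if best is None or r[1]<best[1]:best=r
x=best[0]
for cs in([s],[t]): print(fit(cs,mb,x,[.003,.003,.05],.8))
print(fit([s,t],mb,list(x)+[.066],[.003,.003,.05,.003],.8))
for c,n in((s,"bs"),(t,"bt")):
    L=[proj(c,a@rot(x[2]).T+[x[0],x[1],0]) for a in box(-.025,.025,-.025,.025,0,.066)]+[proj(c,circ(x[0],x[1],.066,.0105))]
    L+=[proj(c,[[x[0],x[1],.006],[x[0],x[1],.156]])]
    u=proj(c,[[x[0],x[1],.08]])[0].astype(int);crop(c,u[0]-30,u[1]-30,60,60,10,n,lines=L)
```

```text
(array([ 0.4611452 ,  0.11486476, -1.04709962]), np.float64(-26.000904083251953))
(array([ 0.44506377,  0.11460216, -0.12116987]), np.float64(-24.622835159301758))
(array([ 0.44576515,  0.11522829, -0.08944542]), np.float64(-24.60979461669922))
(array([0.45204294, 0.12965723, 0.34520545]), np.float64(-24.671676635742188))
(array([0.45204233, 0.12965709, 0.3452294 ]), np.float64(-24.671680450439453))
(array([0.45443791, 0.1103806 , 0.87254114]), np.float64(-25.447317123413086))
(array([ 0.45949782,  0.11461088, -0.98024274]), np.float64(-10.885496139526367))
(array([ 0.46091318,  0.11479179, -1.0746516 ]), np.float64(-15.438741683959961))
(array([ 0.46123679,  0.1145039 , -1.0429334 ,  0.06373864]), np.float64(-26.075164794921875))
```

View pics/bs.png

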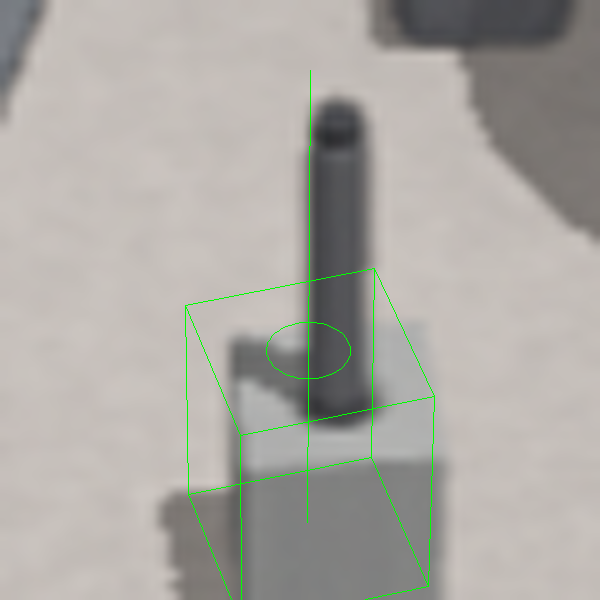

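View pics/bt.png

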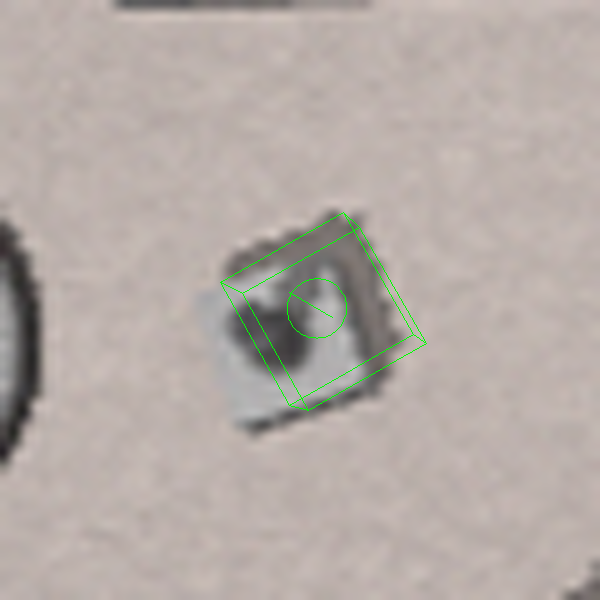

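Run:
```python
from h import *
o=load("s0");s,t=o["side"],o["top"]
ou=[proj(c,[[0.4611452 ,  0.11486476,.08]])[0].astype(int)-30 for c in(s,t)]
px=lambda i,p:((p[0]+.5)/10-.5+ou[i][0],(p[1]+.5)/10-.5+ou[i][1])
print(atz(s,px(0,(334,399)),.066),atz(t,px(1,(295,340)),.066),tri([s,t],[px(0,(334,399)),px(1,(295,340))]))
print("pen tail",tri([s,t],[px(0,(339,125)),px(1,(255,325))]))
def mb(x,c):
    L=box(-.025,.025,-.025,.025,0,.066)[1:2]
    return [a@rot(x[2]).T+[x[0],x[1],0] for a in L]
for x0 in([.441,.122,.33],[.445,.125,.3]):
  for cs in([s],[t],[s,t]):
    x,f=fit(cs,mb,x0,[.003,.003,.05],.6);print(x,f)
for c,n in((s,"bs2"),(t,"bt2")):
    L=[proj(c,a@rot(x[2]).T+[x[0],x[1],0]) for a in box(-.025,.025,-.025,.025,0,.066)]+[proj(c,circ(x[0],x[1],.066,.0105))]
    L+=[proj(c,[[x[0],x[1],.006],[x[0],x[1],.156]])]
    u=proj(c,[[x[0],x[1],.08]])[0].astype(int);crop(c,u[0]-30,u[1]-30,60,60,10,n,lines=L)
```

```text
[0.4507476 0.1309342 0.066    ] [0.44977497 0.12231625 0.066     ] (array([0.45128338, 0.12326388, 0.0588367 ]), [np.float64(0.001167979401709703), np.float64(0.0011679794017097447)])
pen tail (array([0.45083876, 0.12671549, 0.15058056]), [np.float64(0.00033824891790430956), np.float64(0.0003382489179043593)])
[0.43687851 0.12378648 0.43251664] -10.60838794708252
[0.44395792 0.12526326 0.32385092] -13.966377258300781
[0.45167243 0.12955124 0.33863443] -26.443939208984375
[0.45311273 0.13016974 0.24581291] -14.19568157196045
[0.4439582  0.12526383 0.32382072] -13.966375350952148
[0.45176324 0.12964778 0.3447845 ] -26.44877052307129
```

View pics/bs2.png

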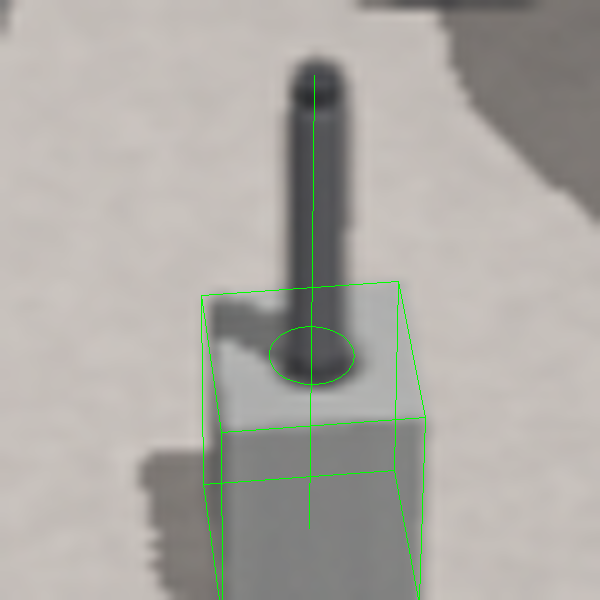

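View pics/bt2.png

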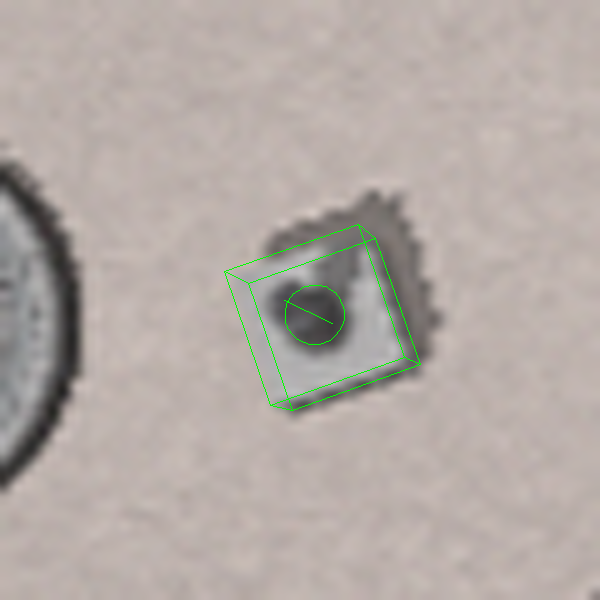

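Run:
```python
from h import *
o=load("s0");t=o["top"];s=o["side"]
crop(t,208,183,32,32,18,"bt3")
crop(s,245,200,45,66,9,"bs3")
```

```text
(no output)
```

View pics/bt3.png

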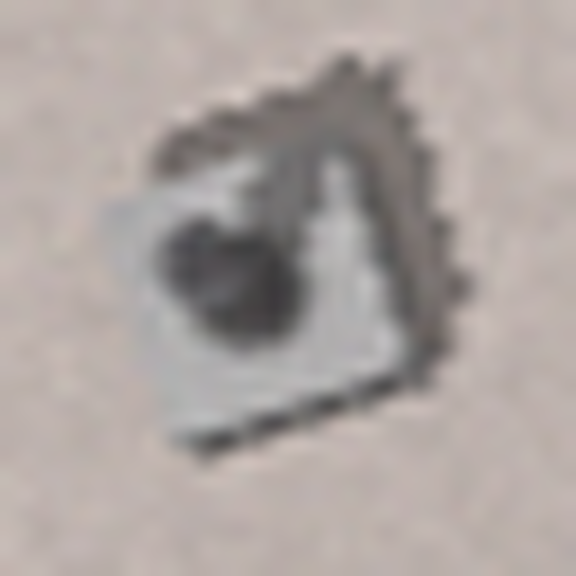

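View pics/bs3.png

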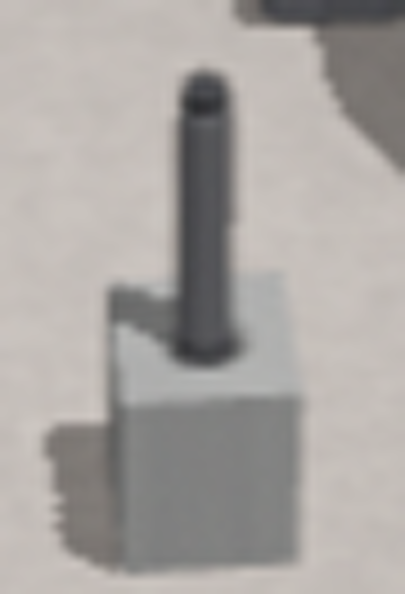

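Run:
```python
from h import *
o=load("s0");t=o["top"];s=o["side"]
T=lambda u,v:(208+(u+.5)/18-.5,183+(v+.5)/18-.5)
S=lambda u,v:(245+(u+.5)/9-.5,200+(v+.5)/9-.5)
print("face",tri([s,t],[S(204,345),T(257.5,291)]),atz(s,S(204,345),.066),atz(t,T(257.5,291),.066))
print("hole",tri([s,t],[S(207,345),T(250,298)]),atz(s,S(207,345),.066),atz(t,T(250,298),.066))
for a,b in(((108,285),(335,150)),((285,272),(105+75*0,210) if 0 else (410,365)),((300,400),(180,440)),((122,405),(105,210))):
    print(tri([s,t],[S(*a),T(*b)]))
print("tail",tri([s,t],[S(204,98),T(190,250)]),atz(s,S(204,90),.156),atz(t,T(192,255),.156))
```

```text
face (array([0.45017042, 0.12723568, 0.06122665]), [np.float64(0.0006902690272722566), np.float64(0.0006902690272722082)]) [0.44973114 0.1323304  0.066     ] [0.44925414 0.12660322 0.066     ]
hole (array([0.44886925, 0.12856113, 0.06268279]), [np.float64(0.000842559300156804), np.float64(0.0008425593001568829)]) [0.44893004 0.13213578 0.066     ] [0.44787751 0.1280576  0.066     ]
(array([0.47949584, 0.11232094, 0.06396224]), [np.float64(0.002381509028928479), np.float64(0.002381509028928323)])
(array([0.43478786, 0.09664617, 0.06500567]), [np.float64(7.844852787909885e-05), np.float64(7.844852787903827e-05)])
(array([0.42035659, 0.14209024, 0.06076343]), [np.float64(0.00017749511466757568), np.float64(0.00017749511466768524)])
(array([0.46602402, 0.15728492, 0.06258727]), [np.float64(0.000739880942979813), np.float64(0.0007398809429797762)])
tail (array([0.45181165, 0.1296185 , 0.15165593]), [np.float64(0.0007224872977140973), np.float64(0.0007224872977139368)]) [0.45067822 0.13147619 0.156     ] [0.45137425 0.12884772 0.156     ]
```

Request:
move_arm:
  plan: [-0.486,-0.47,0,-72.25,-0.486,-0.47,0,-72.25,-0.486,-0.47,0,-72.25,-0.486,-0.47,0,-72.25,-0.486,-0.47,0,-72.25,-0.486,-0.47,0,-72.25,-0.486,-0.47,0,-72.25,-0.486,-0.47,0,-72.25,-0.486,-0.47,0,-72.25,-0.486,-0.47,0,-72.25,-0.486,-0.47,0,-72.25,-0.486,-0.47,0,-72.25]
  claw: -1

```text
clock: 2.8
tool_pos: [0.4139, 0.0539, 0.2565]
tool_rot: [-3.142, -0.001, 0.0]
wrist_force: [1.2, -1.4, -0.4]
gripper_width: 0.0853
```

Request:
move_arm:
  plan: [0.034,-0.07,0,0,0.034,-0.07,0,0,0.034,-0.07,0,0,0.034,-0.07,0,0,0.034,-0.07,0,0]

```text
clock: 3.3
tool_pos: [0.4471, 0.1209, 0.2564]
tool_rot: [3.141, 0.0, -0.001]
wrist_force: [-0.5, 0.3, 0.0]
gripper_width: 0.0854
```

Run:
```python
from h import *
from workcell import manip
o=snap("s1")
st=manip.get_state();print(st["tool_pos"],st["tool_rot"],st["qpos"])
crop(o["side"],230,120,90,150,4,"s1");crop(o["top"],190,150,80,80,7,"t1")
```

```text
[0.4472211  0.12077834 0.25652977] [-3.14159201e+00 -3.14254770e-04 -1.26026915e-03] [ 2.63822778e-01  1.36970938e-01 -1.25937463e-01  1.30758448e+00
 -8.17073007e-05  1.83587936e+00]
```

View pics/s1.png

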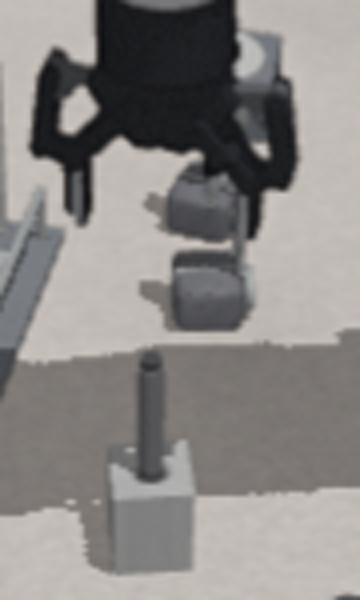

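Run:
```python
from h import *
o=load("s1");s=o["side"]
for z in(.23,.2445):print(proj(s,[[.4472-.0427,.1208,z],[.4472+.0427,.1208,z]]))
crop(s,235,150,70,60,11,"s1f",pts=proj(s,[[.4472-.0427,.1208,.2445],[.4472+.0427,.1208,.2445]]))
```

```text
[[288.36358515 184.55350627]
 [251.92453949 179.31767572]]
[[288.58149295 179.38838105]
 [251.85538361 174.18372905]]
```

View pics/s1f.png

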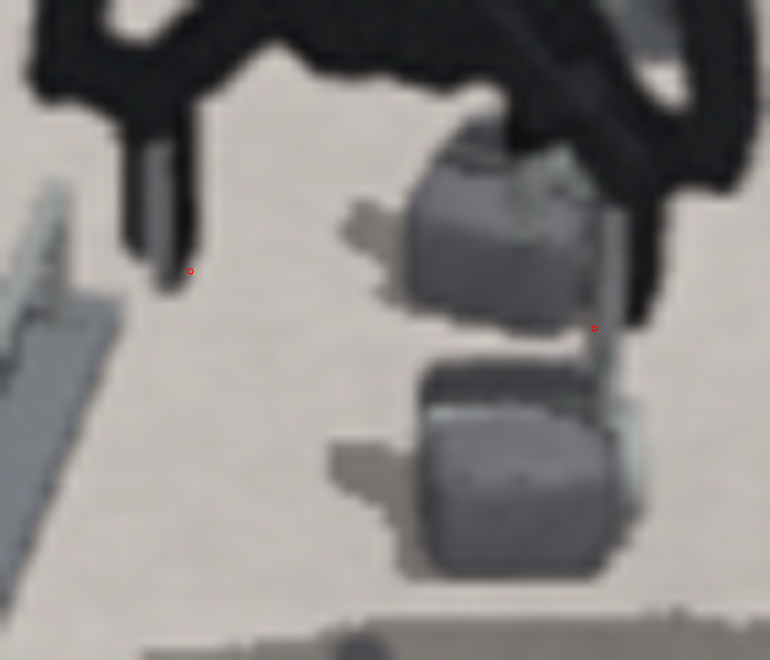

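Request:
move_arm:
  plan: [0.004,-0.009,0.04,0,0.004,-0.009,0.08,0,0.004,-0.009,0.115,0,0.004,-0.009,0.1385,0,0.004,-0.009,0.1385,0,0.004,-0.009,0.1385,0]

```text
clock: 4.0
tool_pos: [0.4516, 0.1302, 0.1187]
tool_rot: [-3.142, -0.0, -0.001]
wrist_force: [0.5, 0.6, 0.8]
gripper_width: 0.0854
```

Run:
```python
from h import *
from workcell import manip
o=snap("s2")
st=manip.get_state();print(st["tool_pos"],st["tool_rot"])
crop(o["side"],230,150,80,120,5,"s2");crop(o["top"],190,150,80,80,7,"t2")
```

```text
[0.45239401 0.13061028 0.11947026] [-3.14092427e+00 -2.31411195e-03 -5.37573564e-04]
```

View pics/s2.png

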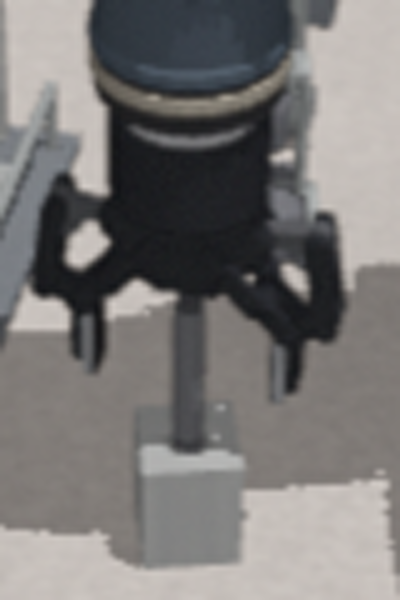

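Request:
move_arm:
  plan: [0,0,0,0,0,0,0,0,0,0,0,0,0,0,0,0,0,0,0,0,0,0,0,0,0,0,0,0,0,0,0,0]
  claw: 1
  grip_force: 50

```text
clock: 4.9
tool_pos: [0.4515, 0.1307, 0.1179]
tool_rot: [-3.142, -0.0, 0.0]
wrist_force: [-2.1, -0.5, 4.7]
gripper_width: 0.0149
```

Request:
move_arm:
  plan: [0,0,-0.02,0,0,0,-0.05,0,0,0,-0.09,0,0,0,-0.11,0,0,0,-0.12,0,0,0,-0.12,0,0,0,-0.12,0]

```text
clock: 5.6
tool_pos: [0.4511, 0.1305, 0.2366]
tool_rot: [3.141, 0.001, 0.0]
wrist_force: [0.1, -0.7, -0.6]
gripper_width: 0.0146
```

Run:
```python
from h import *
from workcell import manip
o=snap("s3")
st=manip.get_state();p=st["tool_pos"];print(p,st["tool_rot"],st["gripper_width"])
s,t=o["side"],o["top"]
tip=p-[0,0,.112]; print(proj(s,[tip]),proj(t,[tip]))
crop(s,235,110,70,110,5.4,"s3");crop(t,190,150,70,70,8,"t3")
```

```text
[0.4508579  0.13045164 0.23645154] [ 3.14100334e+00  2.06061086e-03 -3.56488943e-05] 0.014705784153200462
[[267.14016565 219.40623539]] [[218.82193597 197.36007837]]
```

View pics/s3.png

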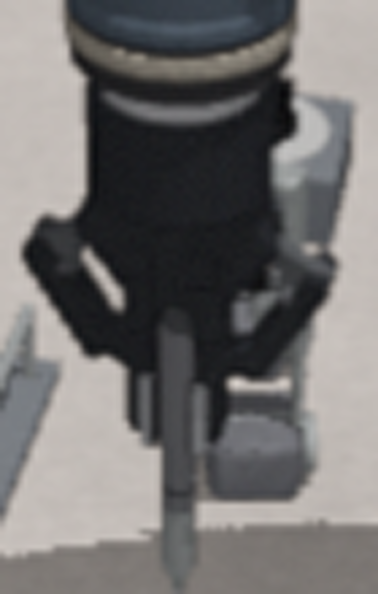

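View pics/t3.png

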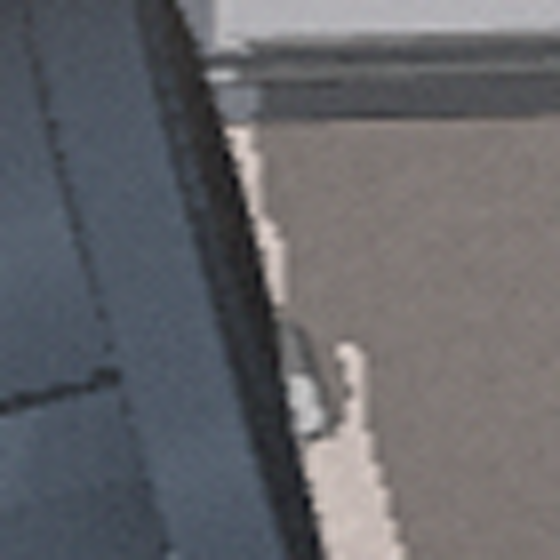

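Request:
move_arm:
  plan: [-0.036,-0.212,0,-90,-0.036,-0.212,0,-90,-0.036,-0.212,0,-90,-0.036,-0.212,0,-90,-0.036,-0.212,0,-90,-0.036,-0.212,0,-90,-0.036,-0.212,0,-90,-0.036,-0.212,0,-90,-0.036,-0.212,0,-90,-0.036,-0.212,0,-90,-0.036,-0.212,0,-90,-0.036,-0.212,0,-90]

```text
clock: 6.9
tool_pos: [0.4151, 0.3424, 0.2368]
tool_rot: [-3.14, 0.001, 1.572]
wrist_force: [-0.1, -0.1, -0.3]
gripper_width: 0.0149
```

Run:
```python
from h import *
from workcell import manip
o=snap("s4")
st=manip.get_state();p=st["tool_pos"];print(p,st["tool_rot"],st["gripper_width"])
s,t=o["side"],o["top"]
tip=p-[0,0,.112]; u=proj(s,[tip,p+[0,0,.038]]);print(u,proj(t,[tip]))
x0,y0=int(u[0,0])-30,int(u[0,1])-75
print(x0,y0)
crop(s,x0,y0,60,90,6.6,"s4");
crop(t,*(proj(t,[tip])[0].astype(int)-35),70,70,8,"t4")
```

```text
[0.41522593 0.34243517 0.23706287] [-3.14063251e+00  7.93055934e-04  1.56830938e+00] 0.014994600850175493
[[260.70416254 286.6227251 ]
 [260.70010042 232.97858205]] [[155.47154535 207.80531323]]
230 211
```

View pics/s4.png

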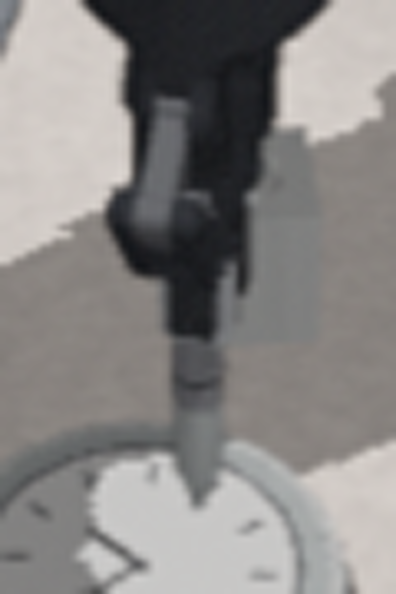

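View pics/t4.png

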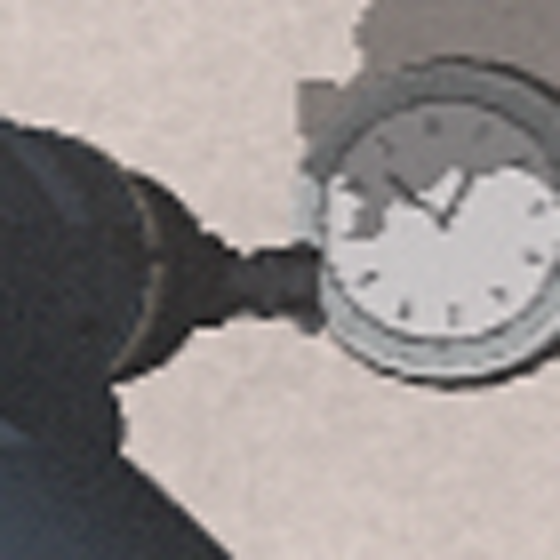

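Request:
move_arm:
  plan: [0.0005,-0.0005,0.03,0,0.0005,-0.0005,0.055,0,0.0005,-0.0005,0.068,0,0.0005,-0.0005,0.074,0,0.0005,-0.0005,0.074,0,0.0005,-0.0005,0.074,0]

```text
clock: 7.6
tool_pos: [0.4152, 0.3434, 0.1645]
tool_rot: [3.141, -0.001, 1.57]
wrist_force: [-0.7, -0.4, -0.2]
gripper_width: 0.0148
```

Run:
```python
from h import *
from workcell import manip
o=snap("s5")
st=manip.get_state();p=st["tool_pos"];print(p,st["tool_rot"],st["gripper_width"],st["wrist_force"])
s,t=o["side"],o["top"]
tip=p-[0,0,.112]; u=proj(s,[tip,p+[0,0,.038]]);print(u,proj(t,[tip]))
C=np.array([.4492,.2988,.036]);a=np.radians(128)
x0,y0=int(u[0,0])-50,int(u[0,1])-55
print(x0,y0)
crop(s,x0,y0,90,75,8,"s5")
crop(s,x0,y0,90,75,8,"s5b",pts=[u[0]],lines=[proj(s,circ(*C,.055)),proj(s,[C,C+.075*np.array([np.cos(a),np.sin(a),0])])])
```

```text
[0.41532797 0.34344294 0.16466878] [ 3.14054984e+00 -8.67898590e-04  1.57040176e+00] 0.014380150988712795 [-0.4382563  -0.31656543 -1.17055846]
[[260.54886121 309.37469529]
 [260.53147873 260.5368062 ]] [[161.13342895 208.26427109]]
210 254
```

View pics/s5.png

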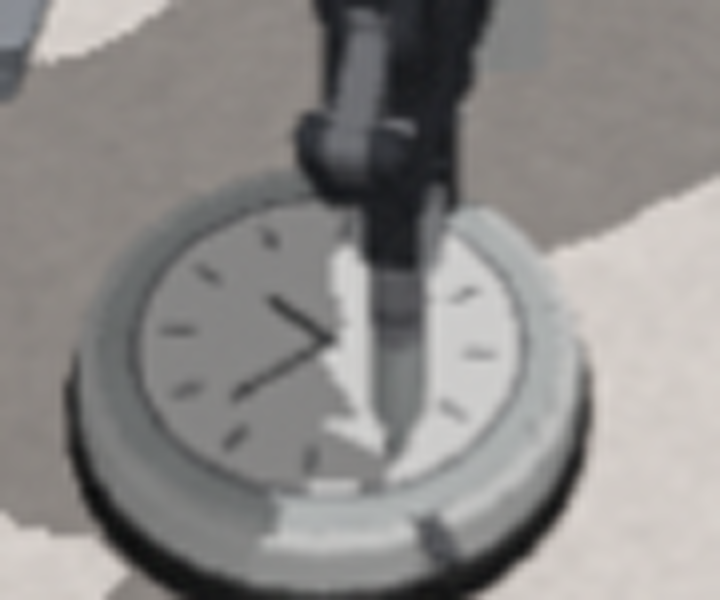

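View pics/s5b.png

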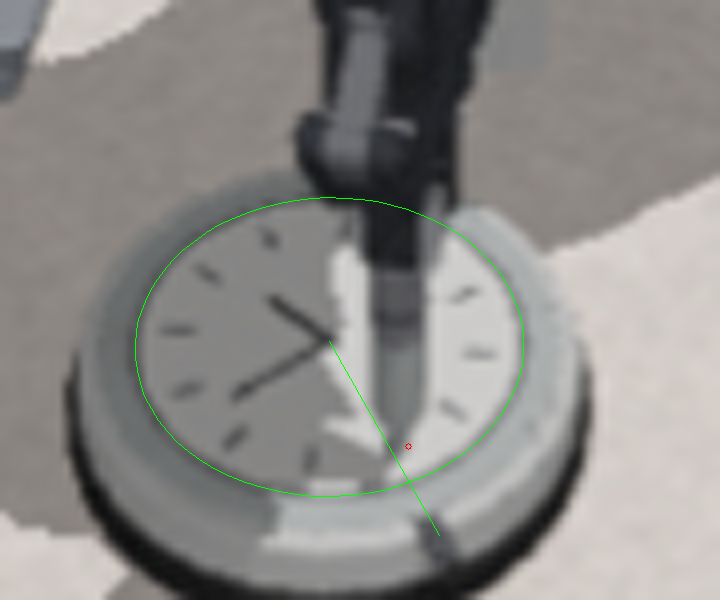

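Run:
```python
from h import *
o=load("s5");s=o["side"]
crop(s,246,284,28,34,17,"s5c")
o=load("s4");crop(o["side"],246,258,28,34,17,"s4c")
a=cv2.imread("pics/s5c.png");b=cv2.imread("pics/s4c.png");cv2.imwrite("pics/s45.png",np.hstack([b,a])[:, :800*2])
print(a.shape)
```

```text
(578, 476, 3)
```

View pics/s5c.png

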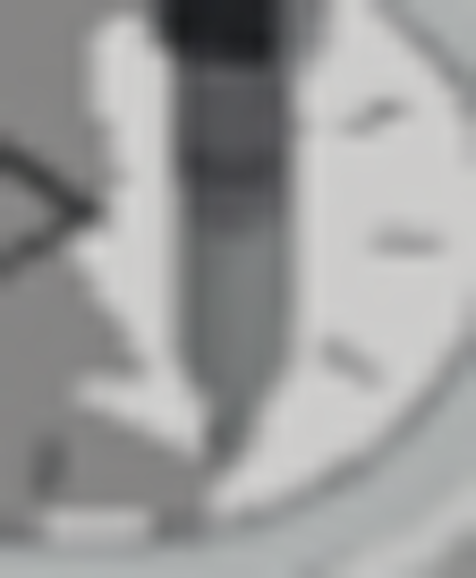

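View pics/s4c.png

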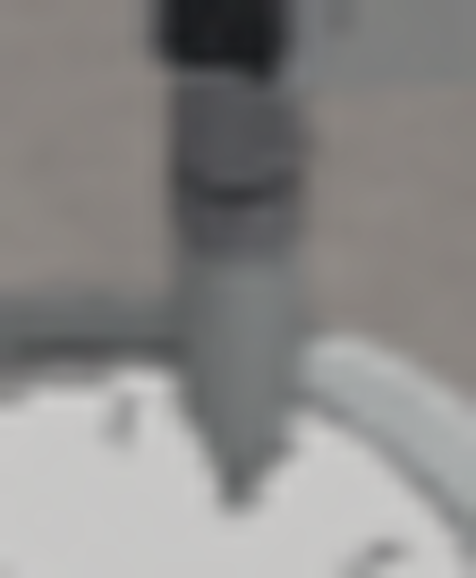

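Request:
move_arm:
  plan: [-0.0013,-0.0022,0.003,0,-0.0013,-0.0022,0.006,0,-0.0013,-0.0022,0.009,0,-0.0013,-0.0022,0.012,0,-0.0013,-0.0022,0.0135,0,-0.0013,-0.0022,0.0135,0,-0.0013,-0.0022,0.0135,0,-0.0013,-0.0022,0.0135,0]

```text
clock: 8.5
tool_pos: [0.4128, 0.3419, 0.1504]
tool_rot: [3.141, -0.0, 1.571]
wrist_force: [0.6, -0.2, -0.2]
gripper_width: 0.0147
```

```bash
cat > seam.py <<'E'
import sys
from h import *
from workcell import manip
n=sys.argv[1]; a=np.radians(float(sys.argv[2]))
o=snap(n)
P=np.array([manip.get_state()["tool_pos"] for _ in range(1)]);st=manip.get_state();p=st["tool_pos"];print(p,st["tool_rot"],st["gripper_width"],st["wrist_force"])
s,t=o["side"],o["top"]
C=np.array([.4492,.2988,.036]);S=C+.055*np.array([np.cos(a),np.sin(a),0])+[0,0,.002]
print("want TCP",S+[-.0022,0,.113])
u=proj(s,[S])
x0,y0=int(u[0,0])-20,int(u[0,1])-22
crop(s,x0,y0,40,35,16,n,pts=[u[0]],lines=[proj(s,circ(*C,.055)),proj(s,[C,C+.075*np.array([np.cos(a),np.sin(a),0])])])
crop(t,145,165,70,70,8,n+"t")
E
python3 seam.py s6 128
```

```text
[0.41280488 0.34186544 0.15040573] [ 3.14146754e+00 -9.44550011e-05  1.57075795e+00] 0.014544155023254344 [ 1.15773903 -0.28485871 -0.45318576]
want TCP [0.41313862 0.34214059 0.151     ]
```

View pics/s6.png

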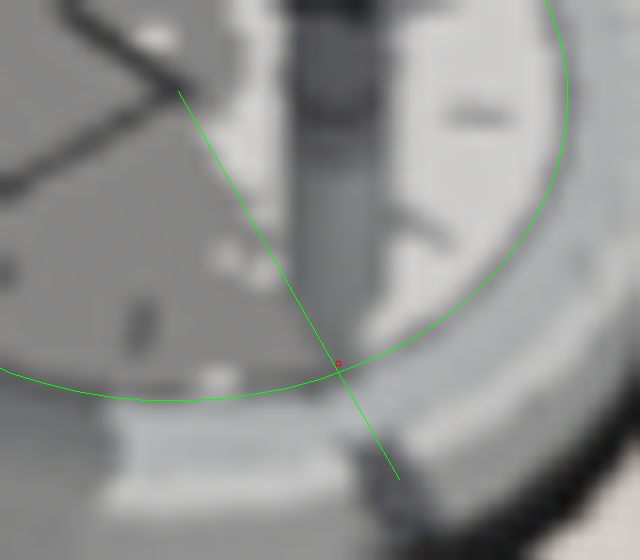

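View pics/s6t.png

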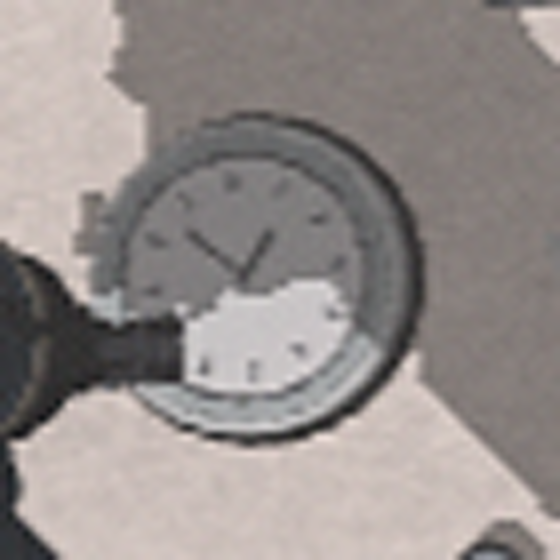

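Run:
```python
import numpy as np
r=.055;P=lambda d:np.round(r*np.array([np.sin(np.radians(d)),np.cos(np.radians(d))]),4) # tool x=y, tool y=x
for k in range(15):
    b=P(128-24*k);print(k,", ".join(f"{v[0]:g}, {v[1]:g}, 0, 0" for v in [np.round(P(128-24*k-2*j)-b,4)+0 for j in range(1,13)]))
```

```text
0 0.0012, 0.0016, 0, 0, 0.0023, 0.0031, 0, 0, 0.0033, 0.0048, 0, 0, 0.0043, 0.0064, 0, 0, 0.0053, 0.0081, 0, 0, 0.0061, 0.0098, 0, 0, 0.0069, 0.0115, 0, 0, 0.0077, 0.0133, 0, 0, 0.0084, 0.0151, 0, 0, 0.009, 0.0169, 0, 0, 0.0096, 0.0187, 0, 0, 0.0101, 0.0206, 0, 0
1 0.0004, 0.0019, 0, 0, 0.0008, 0.0037, 0, 0, 0.0011, 0.0056, 0, 0, 0.0013, 0.0076, 0, 0, 0.0015, 0.0095, 0, 0, 0.0016, 0.0114, 0, 0, 0.0016, 0.0133, 0, 0, 0.0016, 0.0152, 0, 0, 0.0015, 0.0171, 0, 0, 0.0013, 0.019, 0, 0, 0.0011, 0.021, 0, 0, 0.0008, 0.0229, 0, 0
2 -0.0004, 0.0018, 0, 0, -0.0008, 0.0037, 0, 0, -0.0013, 0.0056, 0, 0, -0.0019, 0.0074, 0, 0, -0.0025, 0.0092, 0, 0, -0.0032, 0.011, 0, 0, -0.004, 0.0128, 0, 0, -0.0048, 0.0145, 0, 0, -0.0056, 0.0162, 0, 0, -0.0066, 0.0179, 0, 0, -0.0076, 0.0195, 0, 0, -0.0086, 0.0212, 0, 0
3 -0.0011, 0.0015, 0, 0, -0.0023, 0.0031, 0, 0, -0.0035, 0.0046, 0, 0, -0.0047, 0.006, 0, 0, -0.006, 0.0074, 0, 0, -0.0074, 0.0088, 0, 0, -0.0088, 0.0101, 0, 0, -0.0102, 0.0113, 0, 0, -0.0117, 0.0125, 0, 0, -0.0133, 0.0137, 0, 0, -0.0148, 0.0148, 0, 0, -0.0165, 0.0158, 0, 0
4 -0.0016, 0.001, 0, 0,
[... 2303 characters left out ...]
092, -0.0025, 0, 0, 0.0111, -0.0028, 0, 0, 0.0131, -0.003, 0, 0, 0.015, -0.0032, 0, 0, 0.0169, -0.0033, 0, 0, 0.0188, -0.0033, 0, 0, 0.0207, -0.0033, 0, 0, 0.0226, -0.0032, 0, 0
13 0.0019, 0.0002, 0, 0, 0.0039, 0.0004, 0, 0, 0.0058, 0.0007, 0, 0, 0.0076, 0.0011, 0, 0, 0.0095, 0.0015, 0, 0, 0.0114, 0.002, 0, 0, 0.0132, 0.0026, 0, 0, 0.015, 0.0032, 0, 0, 0.0168, 0.0039, 0, 0, 0.0186, 0.0047, 0, 0, 0.0203, 0.0055, 0, 0, 0.022, 0.0063, 0, 0
14 0.0017, 0.001, 0, 0, 0.0033, 0.002, 0, 0, 0.005, 0.003, 0, 0, 0.0065, 0.0041, 0, 0, 0.0081, 0.0053, 0, 0, 0.0096, 0.0065, 0, 0, 0.011, 0.0077, 0, 0, 0.0124, 0.009, 0, 0, 0.0138, 0.0104, 0, 0, 0.0151, 0.0118, 0, 0, 0.0163, 0.0132, 0, 0, 0.0175, 0.0147, 0, 0
```

Request:
move_arm:
  plan: [0.0012,0.0016,0,0,0.0023,0.0031,0,0,0.0033,0.0048,0,0,0.0043,0.0064,0,0,0.0053,0.0081,0,0,0.0061,0.0098,0,0,0.0069,0.0115,0,0,0.0077,0.0133,0,0,0.0084,0.0151,0,0,0.009,0.0169,0,0,0.0096,0.0187,0,0,0.0101,0.0206,0,0]

```text
clock: 9.8
tool_pos: [0.4335, 0.352, 0.1503]
tool_rot: [-3.142, 0.0, 1.571]
wrist_force: [-0.0, 1.3, -0.7]
gripper_width: 0.0149
```

Request:
move_arm:
  plan: [0.0004,0.0019,0,0,0.0008,0.0037,0,0,0.0011,0.0056,0,0,0.0013,0.0076,0,0,0.0015,0.0095,0,0,0.0016,0.0114,0,0,0.0016,0.0133,0,0,0.0016,0.0152,0,0,0.0015,0.0171,0,0,0.0013,0.019,0,0,0.0011,0.021,0,0,0.0008,0.0229,0,0]

```text
clock: 11.0
tool_pos: [0.4564, 0.3527, 0.1503]
tool_rot: [-3.142, -0.0, 1.571]
wrist_force: [-0.9, 0.8, 0.1]
gripper_width: 0.0147
```

```bash
python3 seam.py s7 80
```

```text
[0.45646559 0.35268717 0.15027932] [3.14153179e+00 1.09778782e-07 1.57066607e+00] 0.014375788088724214 [ 0.2001967  -1.21650043  0.10964161]
want TCP [0.45655065 0.35296443 0.151     ]
```

View pics/s7.png

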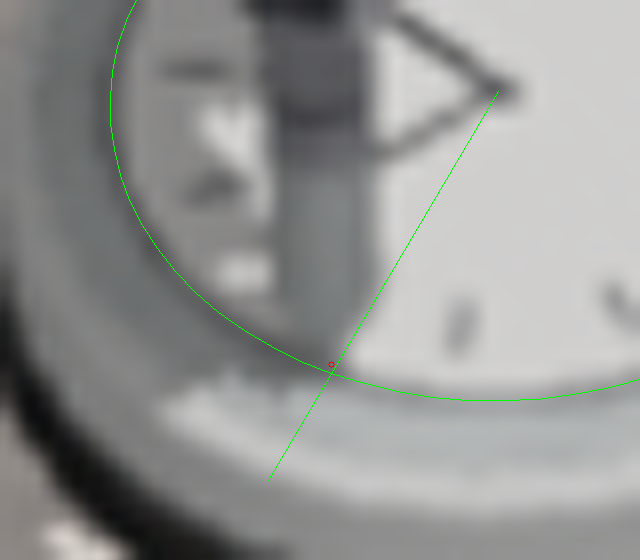

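View pics/s7t.png

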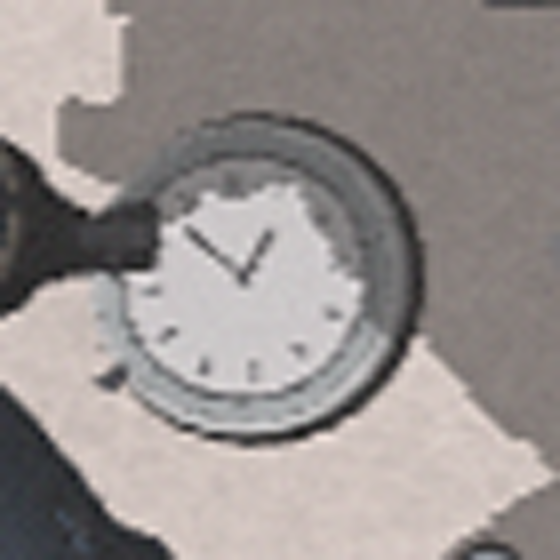

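Request:
move_arm:
  plan: [-0.0004,0.0018,0,0,-0.0008,0.0037,0,0,-0.0013,0.0056,0,0,-0.0019,0.0074,0,0,-0.0025,0.0092,0,0,-0.0032,0.011,0,0,-0.004,0.0128,0,0,-0.0048,0.0145,0,0,-0.0056,0.0162,0,0,-0.0066,0.0179,0,0,-0.0076,0.0195,0,0,-0.0086,0.0212,0,0]

```text
clock: 12.3
tool_pos: [0.4776, 0.3441, 0.1503]
tool_rot: [-3.142, -0.0, 1.571]
wrist_force: [0.7, 0.0, -0.6]
gripper_width: 0.0147
```

Request:
move_arm:
  plan: [-0.0011,0.0015,0,0,-0.0023,0.0031,0,0,-0.0035,0.0046,0,0,-0.0047,0.006,0,0,-0.006,0.0074,0,0,-0.0074,0.0088,0,0,-0.0088,0.0101,0,0,-0.0102,0.0113,0,0,-0.0117,0.0125,0,0,-0.0133,0.0137,0,0,-0.0148,0.0148,0,0,-0.0165,0.0158,0,0]

```text
clock: 13.5
tool_pos: [0.4933, 0.3275, 0.1503]
tool_rot: [-3.142, 0.0, 1.571]
wrist_force: [-0.2, 0.6, -1.3]
gripper_width: 0.0145
```

Request:
move_arm:
  plan: [-0.0016,0.001,0,0,-0.0033,0.002,0,0,-0.005,0.0028,0,0,-0.0067,0.0036,0,0,-0.0085,0.0044,0,0,-0.0103,0.0051,0,0,-0.0121,0.0057,0,0,-0.0139,0.0063,0,0,-0.0158,0.0068,0,0,-0.0177,0.0072,0,0,-0.0195,0.0076,0,0,-0.0214,0.0079,0,0]

```text
clock: 14.7
tool_pos: [0.5012, 0.3061, 0.1503]
tool_rot: [-3.142, 0.0, 1.571]
wrist_force: [-0.3, 0.0, -0.4]
gripper_width: 0.015
```

```bash
python3 seam.py s8 8
```

```text
[0.5011775  0.30600204 0.15032796] [-3.14158624e+00  1.98886864e-05  1.57059408e+00] 0.01521942934891554 [-0.22668724 -0.02705607 -0.85864902]
want TCP [0.50146474 0.30645452 0.151     ]
```

View pics/s8.png

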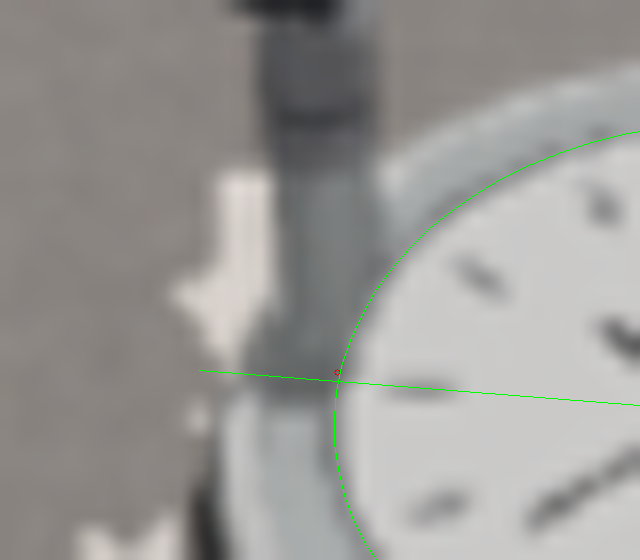

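View pics/s8t.png

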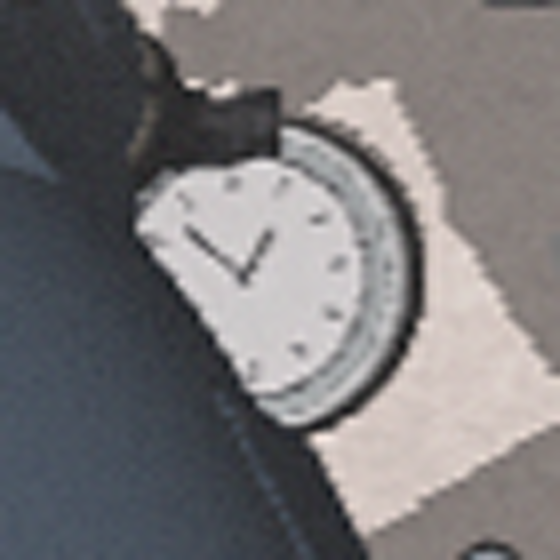

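Request:
move_arm:
  plan: [-0.002,0.0002,0,0,-0.0039,0.0004,0,0,-0.0058,0.0005,0,0,-0.0077,0.0005,0,0,-0.0096,0.0005,0,0,-0.0115,0.0004,0,0,-0.0134,0.0002,0,0,-0.0154,0,0,0,-0.0173,-0.0003,0,0,-0.0191,-0.0007,0,0,-0.021,-0.0011,0,0,-0.0229,-0.0016,0,0]

```text
clock: 16.0
tool_pos: [0.4995, 0.2832, 0.1503]
tool_rot: [3.142, -0.0, 1.571]
wrist_force: [0.4, 0.1, -1.0]
gripper_width: 0.0146
```

Request:
move_arm:
  plan: [-0.0018,-0.0006,0,0,-0.0036,-0.0012,0,0,-0.0054,-0.0019,0,0,-0.0072,-0.0027,0,0,-0.0089,-0.0035,0,0,-0.0106,-0.0043,0,0,-0.0123,-0.0053,0,0,-0.0139,-0.0063,0,0,-0.0156,-0.0073,0,0,-0.0171,-0.0084,0,0,-0.0187,-0.0096,0,0,-0.0202,-0.0108,0,0]

```text
clock: 17.2
tool_pos: [0.4886, 0.263, 0.1503]
tool_rot: [-3.142, 0.0, 1.571]
wrist_force: [0.1, -0.7, -0.6]
gripper_width: 0.0145
```

Request:
move_arm:
  plan: [-0.0014,-0.0012,0,0,-0.0028,-0.0025,0,0,-0.0042,-0.0039,0,0,-0.0055,-0.0053,0,0,-0.0067,-0.0067,0,0,-0.0079,-0.0082,0,0,-0.0091,-0.0098,0,0,-0.0102,-0.0113,0,0,-0.0112,-0.013,0,0,-0.0122,-0.0146,0,0,-0.0132,-0.0163,0,0,-0.014,-0.018,0,0]

```text
clock: 18.4
tool_pos: [0.4706, 0.2491, 0.1503]
tool_rot: [3.142, -0.0, 1.571]
wrist_force: [0.5, -0.4, -1.2]
gripper_width: 0.0147
```

Request:
move_arm:
  plan: [-0.0008,-0.0017,0,0,-0.0016,-0.0035,0,0,-0.0023,-0.0053,0,0,-0.0029,-0.0071,0,0,-0.0035,-0.0089,0,0,-0.004,-0.0108,0,0,-0.0044,-0.0127,0,0,-0.0048,-0.0145,0,0,-0.0051,-0.0164,0,0,-0.0053,-0.0184,0,0,-0.0055,-0.0203,0,0,-0.0056,-0.0222,0,0]

```text
clock: 19.6
tool_pos: [0.4484, 0.2435, 0.1503]
tool_rot: [3.142, -0.0, 1.571]
wrist_force: [0.0, -0.2, -1.3]
gripper_width: 0.0149
```

```bash
python3 seam.py s9 -88
```

```text
[0.44831436 0.24350729 0.15031827] [-3.14150605e+00  3.93952974e-05  1.57087818e+00] 0.014829160545513694 [-0.27620682  0.14613915  0.27364688]
want TCP [0.44891947 0.2438335  0.151     ]
```

View pics/s9.png

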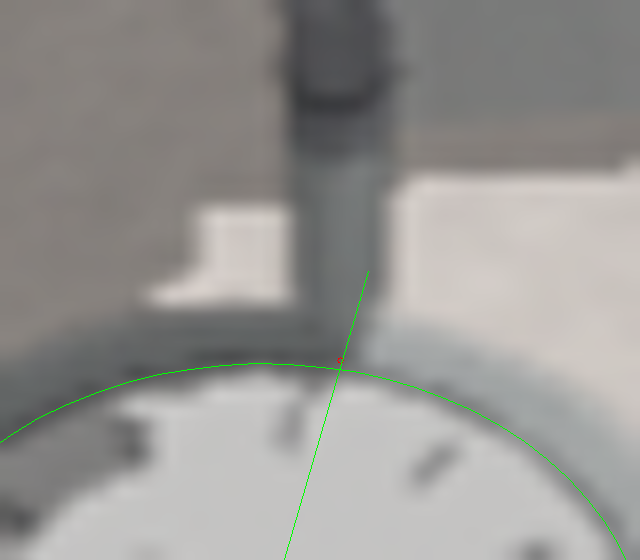

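View pics/s9t.png

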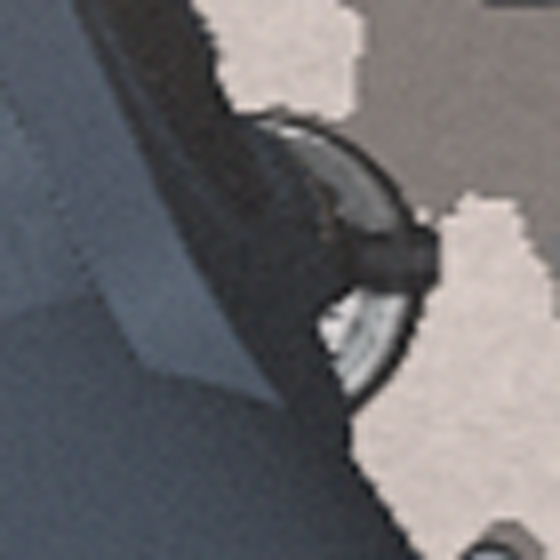

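Tip at about (340,360), on the overlay. Continuing.

Request:
move_arm:
  plan: [0,-0.0019,0,0,0,-0.0038,0,0,0.0001,-0.0057,0,0,0.0003,-0.0076,0,0,0.0005,-0.0096,0,0,0.0008,-0.0115,0,0,0.0012,-0.0133,0,0,0.0016,-0.0152,0,0,0.0021,-0.0171,0,0,0.0027,-0.0189,0,0,0.0033,-0.0207,0,0,0.004,-0.0225,0,0]

```text
clock: 20.9
tool_pos: [0.4259, 0.2476, 0.1503]
tool_rot: [3.142, -0.0, 1.571]
wrist_force: [-0.2, 0.5, 0.2]
gripper_width: 0.0146
```

Request:
move_arm:
  plan: [0.0008,-0.0018,0,0,0.0016,-0.0035,0,0,0.0024,-0.0052,0,0,0.0034,-0.0069,0,0,0.0044,-0.0085,0,0,0.0054,-0.0102,0,0,0.0065,-0.0117,0,0,0.0077,-0.0133,0,0,0.0089,-0.0148,0,0,0.0101,-0.0162,0,0,0.0114,-0.0176,0,0,0.0128,-0.019,0,0]

```text
clock: 22.1
tool_pos: [0.4069, 0.2605, 0.1503]
tool_rot: [3.142, -0.0, 1.571]
wrist_force: [-0.3, -0.0, -0.9]
gripper_width: 0.0146
```

Request:
move_arm:
  plan: [0.0014,-0.0013,0,0,0.0028,-0.0025,0,0,0.0043,-0.0037,0,0,0.0059,-0.0049,0,0,0.0074,-0.006,0,0,0.0091,-0.007,0,0,0.0107,-0.008,0,0,0.0124,-0.009,0,0,0.0141,-0.0098,0,0,0.0158,-0.0106,0,0,0.0176,-0.0114,0,0,0.0194,-0.0121,0,0]

```text
clock: 23.3
tool_pos: [0.3949, 0.2799, 0.1503]
tool_rot: [3.142, -0.0, 1.571]
wrist_force: [-0.0, -0.1, 0.2]
gripper_width: 0.0148
```

Request:
move_arm:
  plan: [0.0018,-0.0006,0,0,0.0036,-0.0012,0,0,0.0055,-0.0017,0,0,0.0074,-0.0021,0,0,0.0092,-0.0025,0,0,0.0111,-0.0028,0,0,0.0131,-0.003,0,0,0.015,-0.0032,0,0,0.0169,-0.0033,0,0,0.0188,-0.0033,0,0,0.0207,-0.0033,0,0,0.0226,-0.0032,0,0]

```text
clock: 24.5
tool_pos: [0.3917, 0.3025, 0.1503]
tool_rot: [-3.142, -0.0, 1.571]
wrist_force: [0.0, 0.0, -1.2]
gripper_width: 0.0148
```

Request:
move_arm:
  plan: [0.0019,0.0002,0,0,0.0039,0.0004,0,0,0.0058,0.0007,0,0,0.0076,0.0011,0,0,0.0095,0.0015,0,0,0.0114,0.002,0,0,0.0132,0.0026,0,0,0.015,0.0032,0,0,0.0168,0.0039,0,0,0.0186,0.0047,0,0,0.0203,0.0055,0,0,0.022,0.0063,0,0]

```text
clock: 25.7
tool_pos: [0.3981, 0.3245, 0.1503]
tool_rot: [-3.142, 0.0, 1.571]
wrist_force: [0.3, -0.5, -1.0]
gripper_width: 0.0147
```

Request:
move_arm:
  plan: [0.0017,0.001,0,0,0.0033,0.002,0,0,0.005,0.003,0,0,0.0065,0.0041,0,0,0.0081,0.0053,0,0,0.0096,0.0065,0,0,0.011,0.0077,0,0,0.0124,0.009,0,0,0.0138,0.0104,0,0,0.0151,0.0118,0,0,0.0163,0.0132,0,0,0.0175,0.0147,0,0]

```text
clock: 26.9
tool_pos: [0.4128, 0.3419, 0.1503]
tool_rot: [-3.142, 0.0, 1.571]
wrist_force: [-0.9, -0.1, -0.7]
gripper_width: 0.0144
```

Request:
move_arm:
  plan: [0.0006,0.0008,0,0,0.0006,0.0008,0,0,0.0006,0.0008,0,0,0.0006,0.0008,0,0]

```text
clock: 27.3
tool_pos: [0.4135, 0.3424, 0.1503]
tool_rot: [-3.142, 0.0, 1.571]
wrist_force: [-0.2, 0.3, 0.7]
gripper_width: 0.0152
```

```bash
python3 seam.py s10 128; python3 -c "
from h import *
o=load('s10');crop(o['top'],140,120,250,150,3.2,'s10T');crop(o['side'],130,100,260,190,3,'s10S')"
```

```text
[0.41352145 0.34237772 0.1503321 ] [-3.14159065e+00  1.09732592e-05  1.57076672e+00] 0.014376218958704706 [ 0.00674546  0.15645675 -0.49990862]
want TCP [0.41313862 0.34214059 0.151     ]
```

View pics/s10.png

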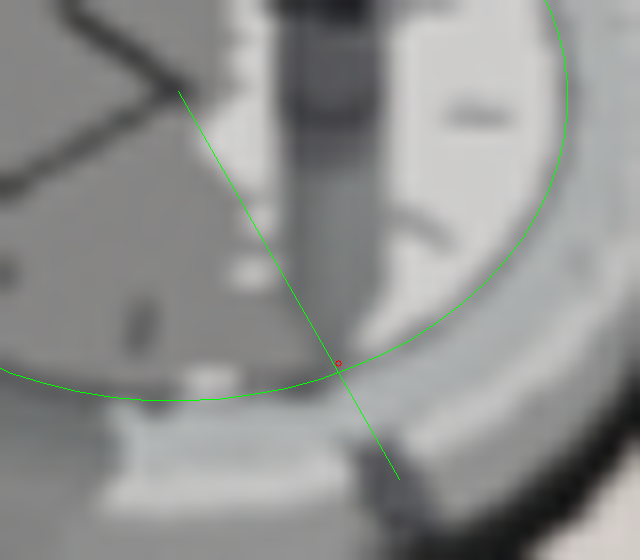

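View pics/s10S.png

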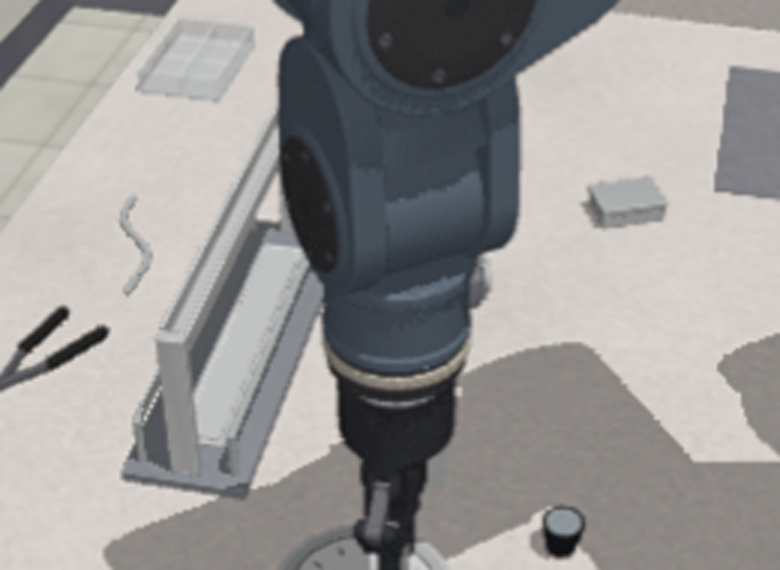

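View pics/s10T.png

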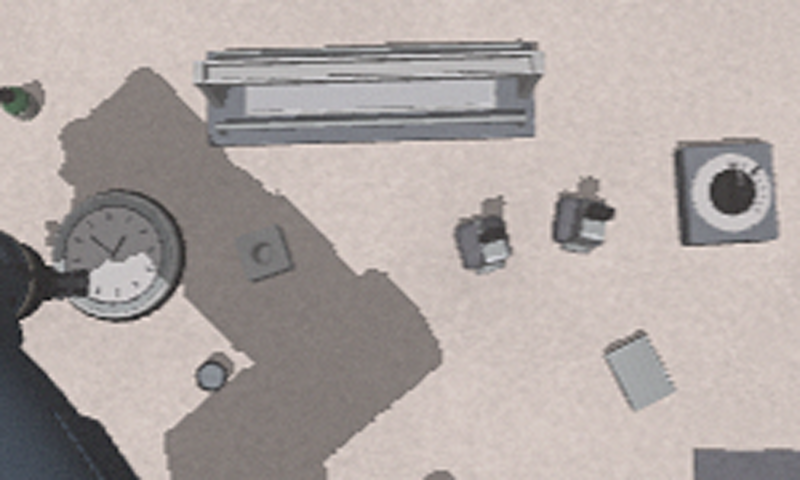

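Request:
move_arm:
  plan: [0,0,-0.03,0,0,0,-0.06,0,-0.04,0.007,-0.086,8,-0.212,0.0376,-0.086,90,-0.212,0.0376,-0.086,90,-0.212,0.0376,-0.086,90,-0.212,0.0376,-0.086,90,-0.212,0.0376,-0.086,90,-0.212,0.0376,-0.086,90,-0.212,0.0376,-0.086,90,-0.212,0.0376,-0.086,90,-0.212,0.0376,-0.086,90]

```text
clock: 28.6
tool_pos: [0.4511, 0.1304, 0.2364]
tool_rot: [3.142, -0.0, 0.075]
wrist_force: [0.0, -0.5, -0.0]
gripper_width: 0.0147
```

Request:
move_arm:
  plan: [0,0,0,8.2,0,0,0,8.2,0,0,0,8.2]

```text
clock: 28.9
tool_pos: [0.4511, 0.1304, 0.2364]
tool_rot: [-3.142, -0.0, -0.057]
wrist_force: [0.8, -0.0, 0.0]
gripper_width: 0.015
```

Request:
move_arm:
  plan: [0,0,0,-3.3,0,0,0,-3.3,0,0,0.02,-3.3,0,0,0.04,-3.3,0,0,0.04,-3.3]

```text
clock: 29.4
tool_pos: [0.4499, 0.1301, 0.1944]
tool_rot: [3.141, 0.003, -0.004]
wrist_force: [-0.8, 0.5, -0.7]
gripper_width: 0.0147
```

Run:
```python
from h import *
from workcell import manip
o=snap("s11")
st=manip.get_state();p=st["tool_pos"];print(p,st["tool_rot"],st["gripper_width"])
t0=load("s10")["top"]
print("hole",atz(t0,(221.84,198.4),.066))
crop(t0,205,182,34,34,17,"hole")
crop(o["side"],235,140,70,110,5.4,"s11")
```

```text
[0.45104876 0.1303932  0.1967331 ] [ 3.14147809e+00  3.51486670e-04 -3.86592815e-03] 0.014646374732420404
hole [0.45029387 0.12659148 0.066     ]
```

View pics/s11.png

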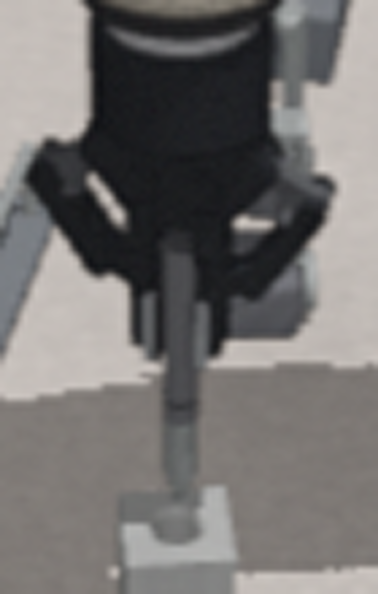

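View pics/hole.png

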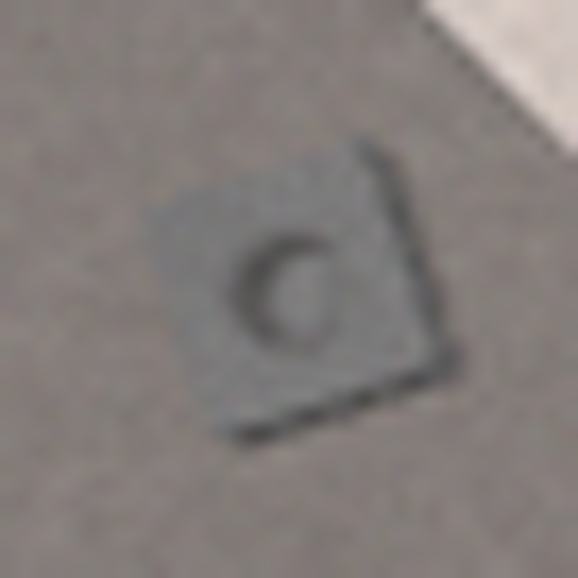

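Request:
move_arm:
  plan: [0,0,0.012,0,0,0,0.022,0,0,0,0.032,0,0,0,0.042,0,0,0,0.052,0,0,0,0.062,0,0,0,0.07,0,0,0,0.075,0,0,0,0.0765,0,0,0,0.0765,0]

```text
clock: 30.5
tool_pos: [0.4512, 0.1304, 0.1198]
tool_rot: [-3.142, 0.0, -0.004]
wrist_force: [0.2, -0.3, 0.2]
gripper_width: 0.0147
```

Goes in freely. Release, then rise.

Request:
move_arm:
  plan: [0,0,0.001,0,0,0,0.001,0,0,0,0.001,0,0,0,0.001,0,0,0,0.001,0,0,0,0.001,0,0,0,-0.03,0,0,0,-0.07,0,0,0,-0.11,0,0,0,-0.14,0,0,0,-0.14,0]
  claw: -1

```text
clock: 31.6
tool_pos: [0.4527, 0.1308, 0.2637]
tool_rot: [-3.14, -0.006, -0.004]
wrist_force: [0.3, -0.1, -0.6]
gripper_width: 0.0855
```

Run:
```python
from h import *
from workcell import manip
o=snap("s12")
crop(o["top"],190,110,200,140,4,"t12");crop(o["side"],230,100,100,150,4,"s12")
```

```text
(no output)
```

View pics/t12.png

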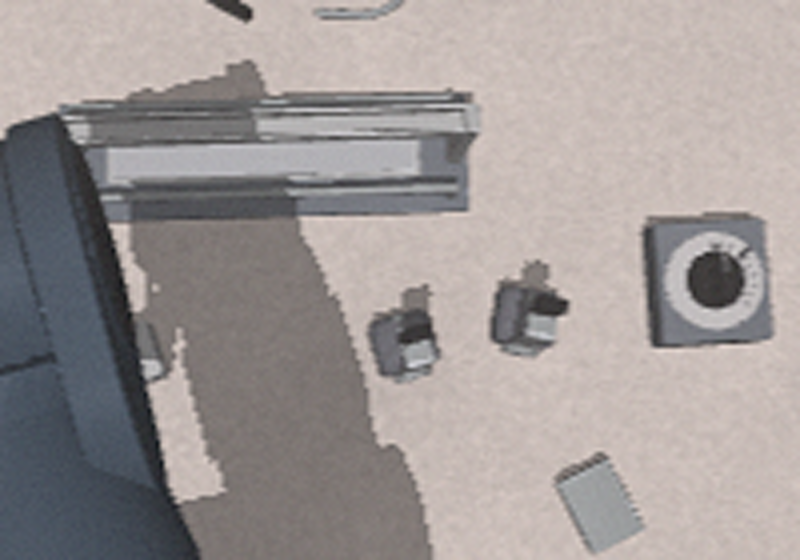

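View pics/s12.png

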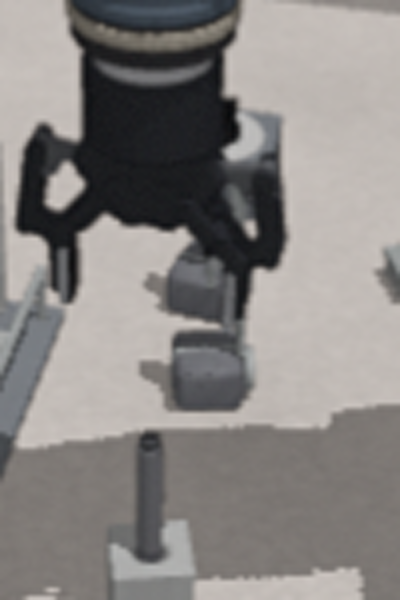

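Run:
```python
from h import *
o=load("s0");s,t=o["side"],o["top"]
f=lambda u,v:(260+(u+.5)/4.4-.5,125+(v+.5)/4.4-.5)
for n,a in(("A",(153,300)),("B",(300,268))): print(n,atz(t,f(*a),.16))
t2=load("s12")["top"]
crop(t2,276,172,32,32,18,"A");crop(t2,306,168,32,32,18,"B");crop(s,250,110,60,100,6,"AB")
a=cv2.imread("pics/A.png");b=cv2.imread("pics/B.png");c=np.hstack([a,b]);cv2.imwrite("pics/ABt.png",cv2.resize(c,None,fx=.69,fy=.69))
```

```text
A [ 0.46456471 -0.12066267  0.16      ]
B [ 0.48870551 -0.23006294  0.16      ]
```

View pics/ABt.png

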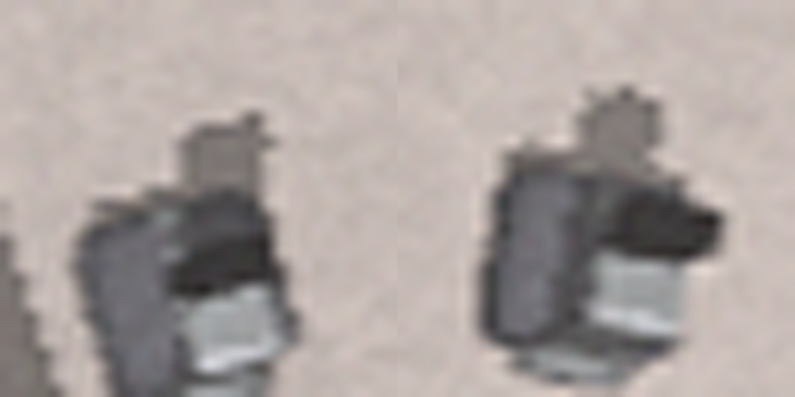

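View pics/AB.png

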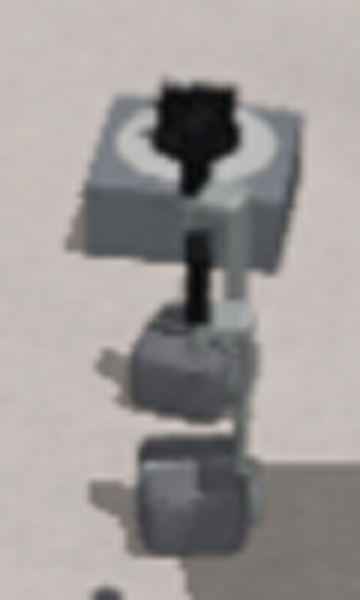

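```bash
cat >> h.py <<'E'
def carrier(x,z0=0,full=False):
    L=box(-.006,.006,-.012,.012,.125,.165)
    M=[L[1],L[0]]+L[2:]+[box(-.026,.006,-.012,.012,.119,.125)[1]]+[box(-.028,.028,-.028,.028,0,.04)[i] for i in(0,1)]
    if full: M+=box(-.026,-.020,-.006,.006,.04,.125)+box(-.003,.003,-.012,.012,.1,.119)
    R=rot(x[2]);return [a@R.T+[x[0],x[1],z0] for a in M]
E
python3 - <<'E'
from h import *
o=load("s0");s=o["side"];t=load("s12")["top"]
for n,x0 in(("A",[.4646,-.1207,.33]),("B",[.4887,-.23,-.12])):
    for cs in([s,t],[t],[s]):
        for st in([.004,.004,.1],[-.004,.004,-.1]):
            x,f=fit(cs,lambda x,c:carrier(x),x0,st,.8);print(n,len(cs),x.round(4),round(f,2))
        if len(cs)==2: X=x
    for c,m in((s,"s"),(t,"t")):
        u=proj(c,[[X[0],X[1],.08]])[0].astype(int)
        k=18 if m=="t" else 11
        crop(c,u[0]-16,u[1]-16 if m=="t" else u[1]-27,32,32 if m=="t" else 50,k,"f"+n+m,lines=[proj(c,a) for a in carrier(X,full=(m=="s"))])
E
python3 -c "
import cv2,numpy as np
for m in 'st':
    a=cv2.imread(f'pics/fA{m}.png');b=cv2.imread(f'pics/fB{m}.png');c=np.hstack([a,b]);f=min(1,790/c.shape[1],600/c.shape[0]);cv2.imwrite(f'pics/fAB{m}.png',cv2.resize(c,None,fx=f,fy=f))"
```

```text
A 2 [ 0.466  -0.1219  0.2461] -36.92
A 2 [ 0.466  -0.1219  0.2461] -36.92
A 1 [ 0.4658 -0.122   0.3467] -18.52
A 1 [ 0.4658 -0.122   0.3456] -18.52
A 1 [ 0.4662 -0.1215  0.1718] -18.7
A 1 [ 0.4662 -0.1214  0.1718] -18.7
B 2 [ 0.4884 -0.2304 -0.0061] -31.8
B 2 [ 0.4884 -0.2304 -0.0061] -31.8
B 1 [ 0.4882 -0.2301 -0.0372] -18.33
B 1 [ 0.4882 -0.2301 -0.0372] -18.33
B 1 [ 0.491  -0.2382  0.205 ] -13.92
B 1 [ 0.4794 -0.2519  0.178 ] -16.76
```

View pics/fABt.png

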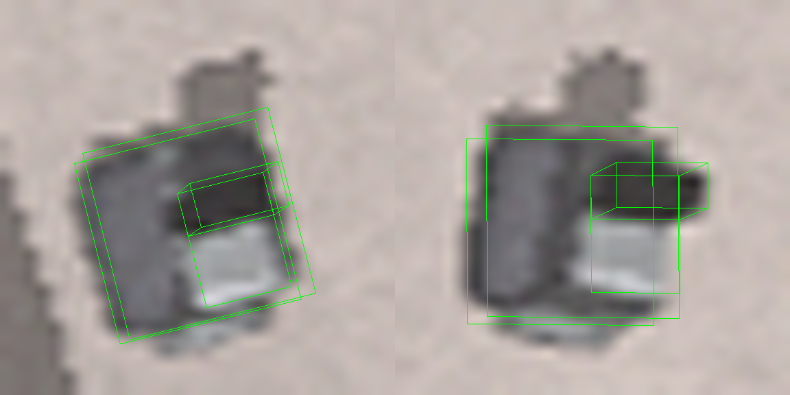

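View pics/fABs.png

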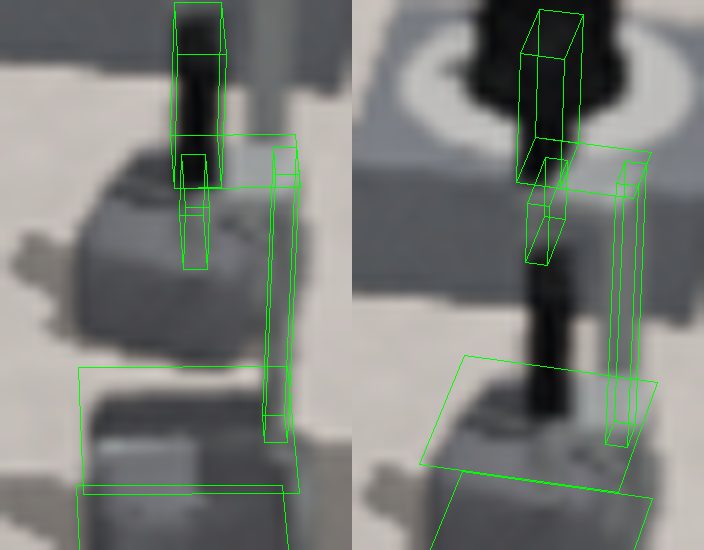

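```bash
python3 - <<'E'
from h import *
o=load("s0");s,t=o["side"],o["top"]
def rail(x,c):
    z=x[3] if len(x)>3 else .145
    L=[]
    for dx,dz in((.012,.016),(.008,.016),(-.008,.012),(-.012,.012)): L.append(np.array([[dx,y,dz] for y in np.linspace(-.17,.17,9)]))
    R=rot(x[2]);return [a@R.T+[x[0],x[1],z] for a in L]
for x0 in([.637,.004,0],[.632,.004,0.02],[.642,.004,0.02]):
    for cs in([s,t],[s],[t]):
        print(len(cs),*fit(cs,rail,x0,[.004,.004,.02],.7))
x,_=fit([s,t],rail,[.637,.004,0],[.004,.004,.02],.7)
print(fit([s,t],rail,list(x)+[.145],[.003,.003,.01,.004],.7))
def show(x,n):
  for c,m in((s,"s"),(t,"t")):
    L=[proj(c,a) for a in rail(x,c)]+[proj(c,[[x[0],x[1],.145],[x[0]-.03,x[1],.145]])]
    if m=="t":crop(c,195,125,120,50,6.6,n+"t",lines=L);crop(c,195,125,120,50,6.6,n+"t0")
    else:crop(c,175,125,75,145,4.1,n+"s",lines=L);crop(c,175,125,75,145,4.1,n+"s0")
show(x,"r")
E
python3 -c "
import cv2,numpy as np
cv2.imwrite('pics/rt2.png',np.vstack([cv2.imread('pics/rt0.png')[:300],cv2.imread('pics/rt.png')[:300]]));cv2.imwrite('pics/rs2.png',np.hstack([cv2.imread('pics/rs0.png'),cv2.imread('pics/rs.png')]))"
```

```text
2 [0.6317841  0.01250416 0.02848005] -28.160789489746094
1 [0.6368063  0.005072   0.03389682] -15.272136688232422
1 [0.63107378 0.00389692 0.02578904] -13.955618858337402
2 [0.63209697 0.01345464 0.03308165] -28.124935150146484
1 [0.63680698 0.00507109 0.03389554] -15.272132873535156
1 [0.6306916  0.01088632 0.03165123] -14.159841537475586
2 [0.63180769 0.01373152 0.03086795] -28.137989044189453
1 [0.63664684 0.0087985  0.03438797] -15.289202690124512
1 [0.64013277 0.00809662 0.03742471] -12.471658706665039
(array([0.62978445, 0.01271726, 0.03313652, 0.15132967]), np.float64(-28.521852493286133))
```

View pics/rt2.png

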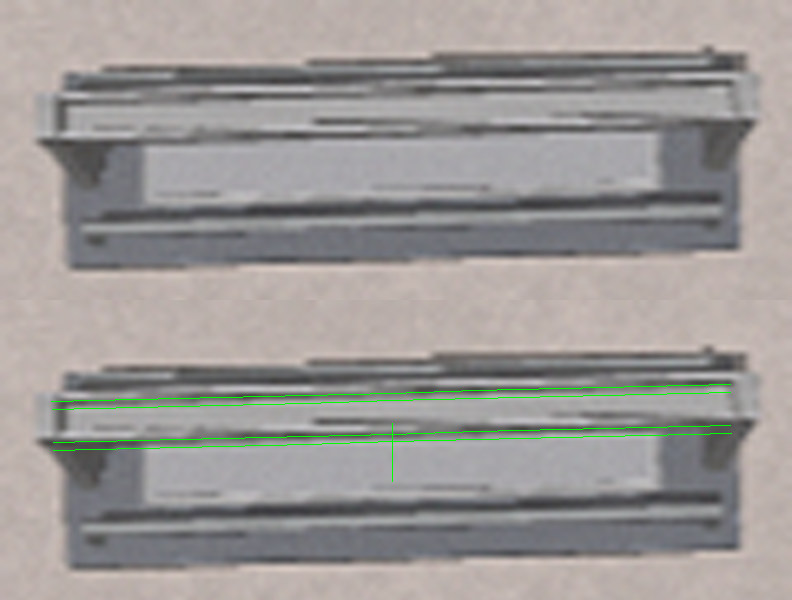

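View pics/rs2.png

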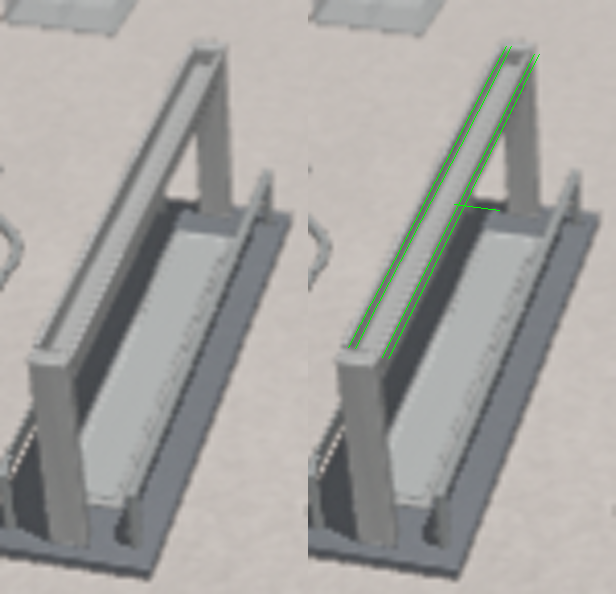

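Run:
```python
from h import *
o=load("s0");s,t=o["side"],o["top"]
g=cv2.cvtColor(t["color"],cv2.COLOR_BGR2GRAY)
for u in(215,235,256,280,300): print(u,list(zip(range(130,162),g[130:162,u-1:u+2].mean(1).round().astype(int).tolist())))
# predicted rows for feature lines at hypothesised x
for xc in(.632,.637,.642):
    P=[[xc+d,0.0,z] for d,z in((.012,.161),(.008,.161),(.008,.145),(-.008,.145),(-.008,.157),(-.012,.157),(-.012,.139),(.041,.06),(-.041,.06))]
    print(xc,proj(t,P)[:,1].round(1))
crop(t,196,128,30,38,14,"rz1");crop(t,285,128,30,38,14,"rz2");
cv2.imwrite("pics/rz.png",np.hstack([cv2.imread("pics/rz1.png"),cv2.imread("pics/rz2.png")])[:,:800])
```

```text
215 [(130, 178), (131, 181), (132, 182), (133, 184), (134, 184), (135, 96), (136, 146), (137, 87), (138, 113), (139, 155), (140, 114), (141, 172), (142, 167), (143, 169), (144, 156), (145, 169), (146, 89), (147, 119), (148, 122), (149, 120), (150, 121), (151, 121), (152, 123), (153, 122), (154, 123), (155, 121), (156, 122), (157, 78), (158, 101), (159, 166), (160, 113), (161, 118)]
235 [(130, 180), (131, 179), (132, 179), (133, 178), (134, 181), (135, 114), (136, 96), (137, 76), (138, 189), (139, 86), (140, 173), (141, 166), (142, 166), (143, 170), (144, 174), (145, 88), (146, 149), (147, 170), (148, 167), (149, 167), (150, 168), (151, 168), (152, 169), (153, 170), (154, 168), (155, 154), (156, 74), (157, 74), (158, 145), (159, 139), (160, 115), (161, 114)]
256 [(130, 180), (131, 178), (132, 181), (133, 182), (134, 99), (135, 159), (136, 83), (137, 143), (138, 110), (139, 128), (140, 172), (141, 170), (142, 168), (143, 122), (144, 161), (145, 101), (146, 173), (147, 169), (148, 169), (149, 167), (150, 168), (151, 167), (152, 168), (153, 152), (154, 178), (155, 128), (156, 74), (157, 
[... 305 characters left out ...]
, (151, 168), (152, 167), (153, 158), (154, 141), (155, 74), (156, 86), (157, 162), (158, 119), (159, 114), (160, 115), (161, 117)]
300 [(130, 183), (131, 183), (132, 171), (133, 114), (134, 159), (135, 78), (136, 187), (137, 76), (138, 147), (139, 166), (140, 167), (141, 172), (142, 153), (143, 87), (144, 101), (145, 112), (146, 113), (147, 111), (148, 110), (149, 109), (150, 113), (151, 117), (152, 116), (153, 118), (154, 79), (155, 76), (156, 145), (157, 143), (158, 91), (159, 112), (160, 115), (161, 115)]
0.632 [138.5 139.7 140.8 145.5 144.8 145.9 147.  136.7 159.3]
0.637 [137.1 138.2 139.3 144.  143.3 144.5 145.5 135.3 157.9]
0.642 [135.6 136.8 137.8 142.5 141.8 143.  144.1 133.9 156.5]
```

View pics/rz.png

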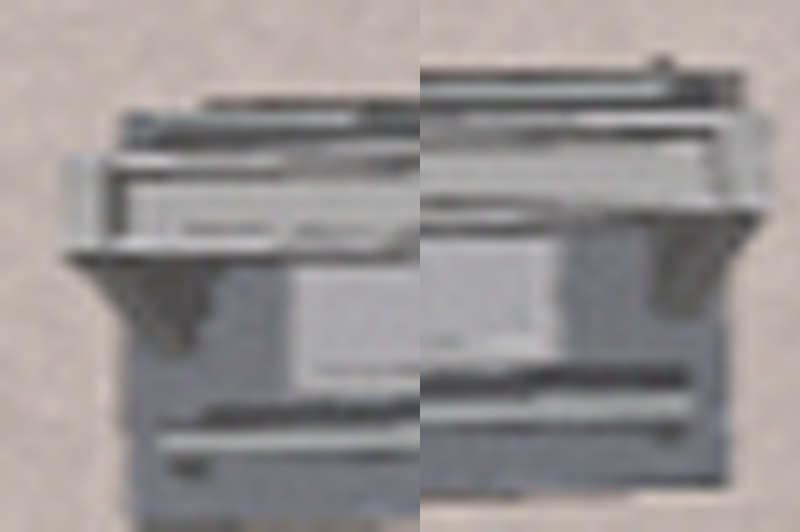

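Request:
move_arm:
  plan: [0.015,0.252,0,-14.5,0.015,0.252,0,-14.5,0.015,0.252,0,-14.5,0.015,0.252,0,-14.5,0.015,0.252,0,-14.5,0.015,0.252,0,-14.5,0.015,0.252,0,-14.5,0.015,0.252,0,-14.5,0.015,0.252,0,-14.5]

```text
clock: 32.6
tool_pos: [0.4649, -0.1204, 0.2595]
tool_rot: [-3.141, 0.001, 0.25]
wrist_force: [0.5, 0.3, -0.7]
gripper_width: 0.0854
```

Run:
```python
from h import *
from workcell import manip
o=snap("s13")
st=manip.get_state();p=st["tool_pos"];print(p,st["tool_rot"],st["gripper_width"])
crop(o["top"],200,110,180,140,4.2,"t13");crop(o["side"],230,80,100,150,4,"s13")
```

```text
[ 0.46507959 -0.12048124  0.25971822] [-3.14140009e+00  8.86196105e-05  2.50519385e-01] 0.08525145302564652
```

View pics/t13.png

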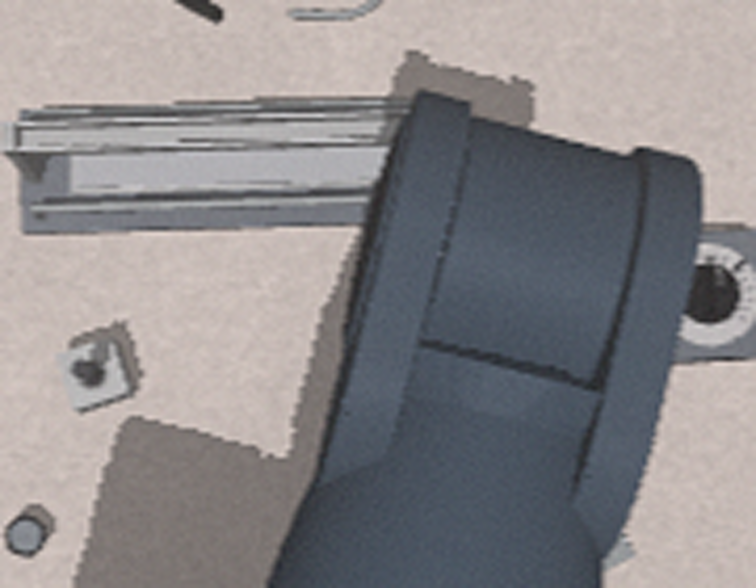

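View pics/s13.png

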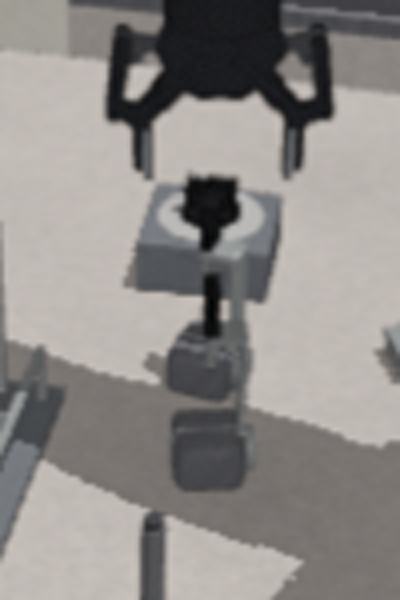

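Request:
move_arm:
  plan: [0.0006,0.0017,0.04,0,0.0006,0.0017,0.075,0,0.0006,0.0017,0.095,0,0.0006,0.0017,0.1047,0,0.0006,0.0017,0.1047,0,0.0006,0.0017,0.1047,0]

```text
clock: 33.3
tool_pos: [0.4666, -0.123, 0.1561]
tool_rot: [3.141, -0.001, 0.249]
wrist_force: [-0.0, 0.2, 0.6]
gripper_width: 0.0853
```

Run:
```python
from h import *
from workcell import manip
o=snap("s14")
st=manip.get_state();p=st["tool_pos"];print(p,st["tool_rot"],st["gripper_width"])
crop(o["side"],240,90,80,110,5.4,"s14")
```

```text
[ 0.46682915 -0.12320226  0.15633426] [ 3.14063388e+00 -1.71061846e-03  2.48928079e-01] 0.08569256755380215
```

View pics/s14.png

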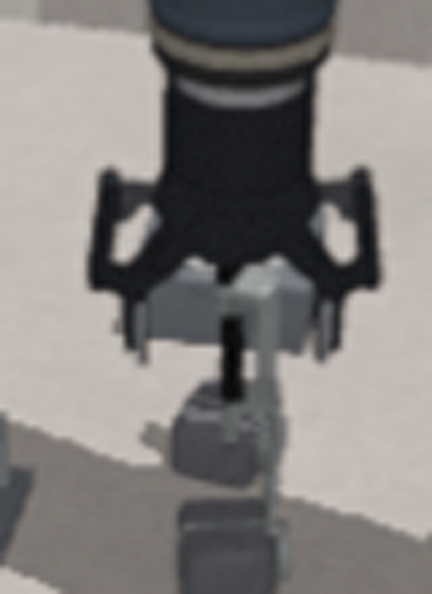

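Request:
move_arm:
  plan: [0,0,0,0,0,0,0,0,0,0,0,0,0,0,0,0,0,0,0,0,0,0,0,0,0,0,0,0,0,0,0,0]
  claw: 1
  grip_force: 70

```text
clock: 34.2
tool_pos: [0.4662, -0.1232, 0.1552]
tool_rot: [3.141, -0.0, 0.249]
wrist_force: [1.0, -1.4, 2.4]
gripper_width: 0.0108
```

Request:
move_arm:
  plan: [0,0,-0.015,0,0,0,-0.04,0,0,0,-0.065,0,0,0,-0.08,0,0.03,-0.038,-0.08,6,0.06,-0.075,-0.08,12.4,0.09,-0.112,-0.08,12.4,0.11,-0.133,-0.08,12.4,0.1249,-0.1511,-0.08,12.4,0.1249,-0.1511,-0.08,12.4,0.1249,-0.1511,-0.08,12.4]

```text
clock: 35.3
tool_pos: [0.5495, 0.0542, 0.2345]
tool_rot: [3.141, 0.001, 0.033]
wrist_force: [0.2, 0.6, -3.3]
gripper_width: 0.0114
```

```bash
cat > look.py <<'E'
import sys
from h import *
from workcell import manip
n=sys.argv[1];x,y,w,h=map(int,sys.argv[2:6]);x2,y2,w2,h2=map(int,sys.argv[6:10])
o=snap(n)
st=manip.get_state();print(st["tool_pos"],st["tool_rot"],st["gripper_width"],st["wrist_force"],st["clock"])
k=min(790/(w*1.),590/h);k2=min(790/w2,590/h2)
crop(o["side"],x,y,w,h,k,n+"s");crop(o["top"],x2,y2,w2,h2,k2,n+"t")
E
python3 look.py s15 160 80 160 180 180 110 180 140
```

```text
[0.549437   0.05333956 0.23490684] [3.14136121e+00 7.07275753e-04 3.17203231e-02] 0.011043603264842723 [-0.83863319  0.66002649 -2.7704299 ] 35.4
```

View pics/s15s.png

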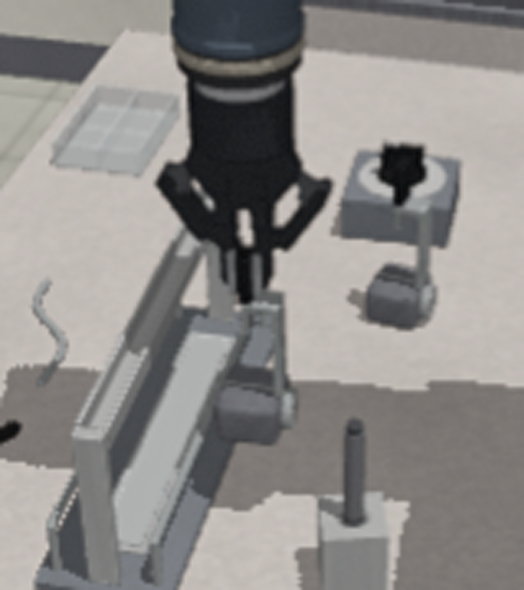

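View pics/s15t.png

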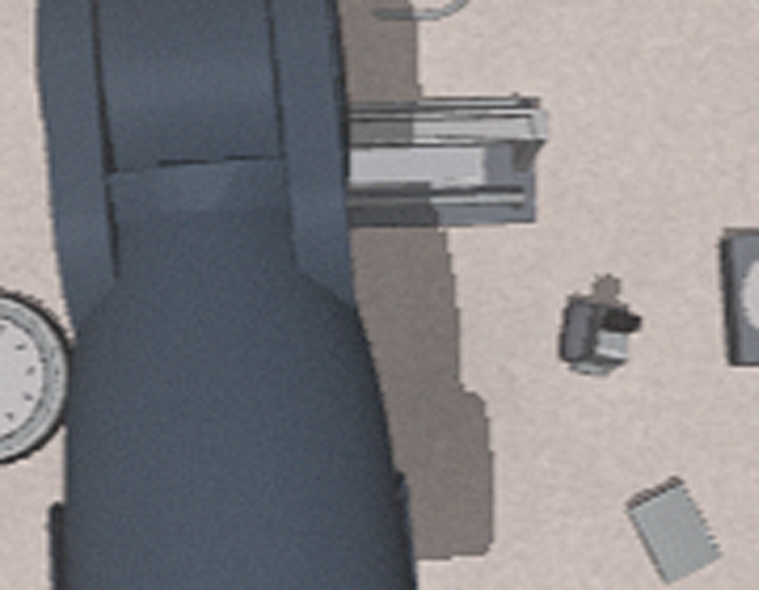

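Run:
```python
from h import *
s=load("s15")["side"]
X=[.5494,.0537,.032]
r=[np.array([[dx,y,dz] for y in(-.17,.17)])@rot(.032).T+[.637,.004,.145] for dx,dz in((.012,.016),(.008,.016),(-.008,.012),(-.012,.012),(-.012,-.006))]
crop(s,195,130,70,90,8,"ov",lines=[proj(s,a) for a in carrier(X,.08,True)]+[proj(s,a) for a in r]);crop(s,195,130,70,90,6.5,"ov0")
```

```text
(no output)
```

View pics/ov.png

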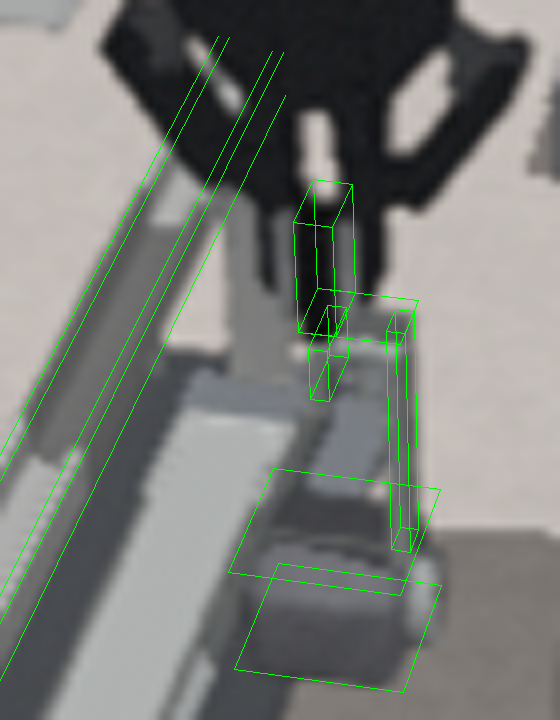

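Request:
move_arm:
  plan: [0.015,0.002,0,0,0.03,0.002,0,0,0.045,0.002,0,0,0.06,0.002,0,0,0.075,0.002,0,0,0.086,0.002,0,0,0.086,0.002,0,0,0.086,0.002,0,0]

```text
clock: 36.2
tool_pos: [0.6355, 0.0541, 0.235]
tool_rot: [3.142, 0.001, 0.031]
wrist_force: [-0.7, -0.4, -2.9]
gripper_width: 0.0113
```

```bash
python3 look.py s16 180 90 90 120 180 110 180 140
python3 - <<'E'
from h import *
s=load("s16")["side"]
X=[.6354,.054,.032]
r=[np.array([[dx,y,dz] for y in(-.17,.17)])@rot(.032).T+[.637,.004,.145] for dx,dz in((.012,.016),(.008,.016),(-.008,.012),(-.012,.012),(-.012,-.006))]
crop(s,170,115,70,90,6.5,"ov2",lines=[proj(s,a) for a in carrier(X,.08,True)]+[proj(s,a) for a in r]);crop(s,170,115,70,90,6.5,"ov0")
cv2.imwrite("pics/ov2.png",np.hstack([cv2.imread("pics/ov0.png"),cv2.imread("pics/ov2.png")])[:,:])
E
```

```text
[0.63535803 0.05438487 0.23534329] [-3.14156877e+00  6.09326464e-05  3.17769726e-02] 0.011137225152492292 [-1.08871427 -0.05667253 -3.06328684] 36.3
```

View pics/ov2.png

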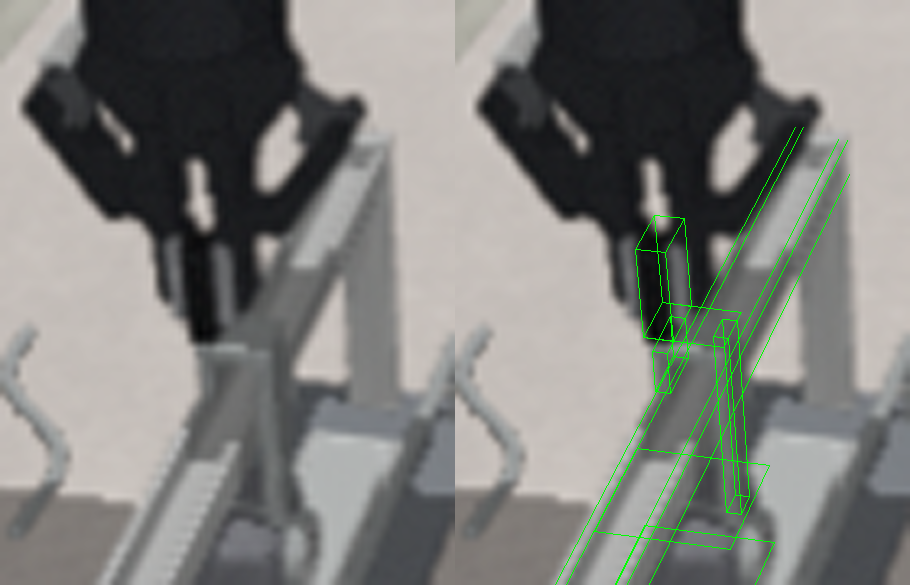

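Request:
move_arm:
  plan: [0,0,0.006,0,0,0,0.012,0,0,0,0.018,0,0,0,0.024,0,0,0,0.028,0,0,0,0.028,0]

```text
clock: 36.9
tool_pos: [0.6356, 0.0549, 0.2063]
tool_rot: [3.142, 0.001, 0.032]
wrist_force: [-0.2, 0.1, -3.1]
gripper_width: 0.0111
```

```bash
python3 look.py s17 160 90 100 130 180 110 180 140
```

```text
[0.63594166 0.05484792 0.2071284 ] [3.14158602e+00 1.32504059e-05 3.22935688e-02] 0.01087130849453756 [ 0.31209473  0.44996757 -2.91017366] 37.0
```

View pics/s17s.png

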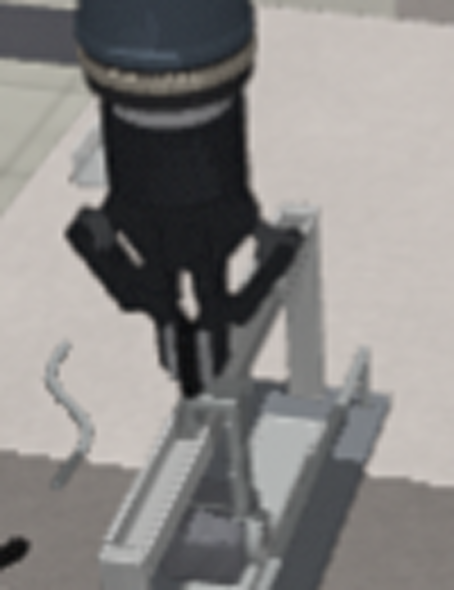

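Request:
move_arm:
  plan: [0,0,0.002,0,0,0,0.004,0,0,0,0.006,0,0,0,0.007,0,0,0,0.007,0]

```text
clock: 37.5
tool_pos: [0.636, 0.0548, 0.2004]
tool_rot: [-3.142, -0.0, 0.032]
wrist_force: [-0.9, -0.8, -0.6]
gripper_width: 0.0109
```

Request:
move_arm:
  plan: [0,0,0,0,0,0,0,0,0,0,0,0,0,0,0,0,0,0,0,0,0,0,0,0,0,0,-0.02,0,0,0,-0.05,0,0,0,-0.08,0,0,0,-0.08,0]
  claw: -1

```text
clock: 38.5
tool_pos: [0.6371, 0.0549, 0.2842]
tool_rot: [-3.141, -0.006, 0.032]
wrist_force: [0.4, 0.2, 0.2]
gripper_width: 0.085
```

```bash
python3 look.py s18 160 90 140 130 180 110 200 140
```

```text
[0.63627863 0.05488265 0.28031873] [-3.14153893e+00 -1.07605869e-03  3.23490585e-02] 0.08522838251539328 [-0.14863883  0.31561022 -1.11698776] 38.6
```

View pics/s18s.png

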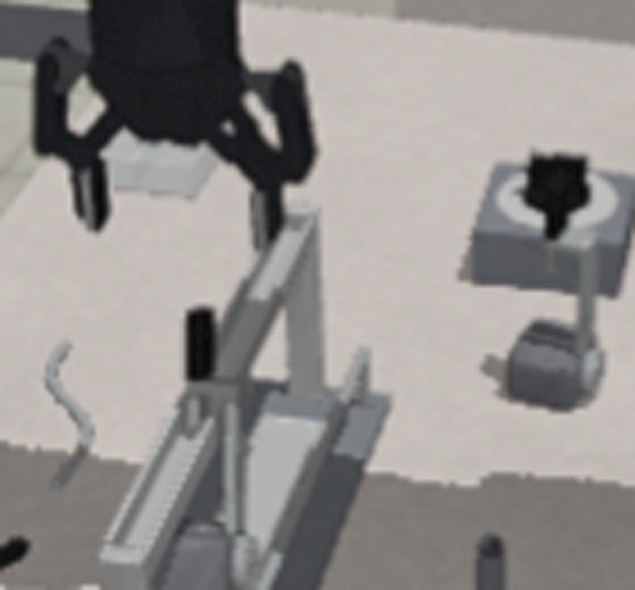

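View pics/s18t.png

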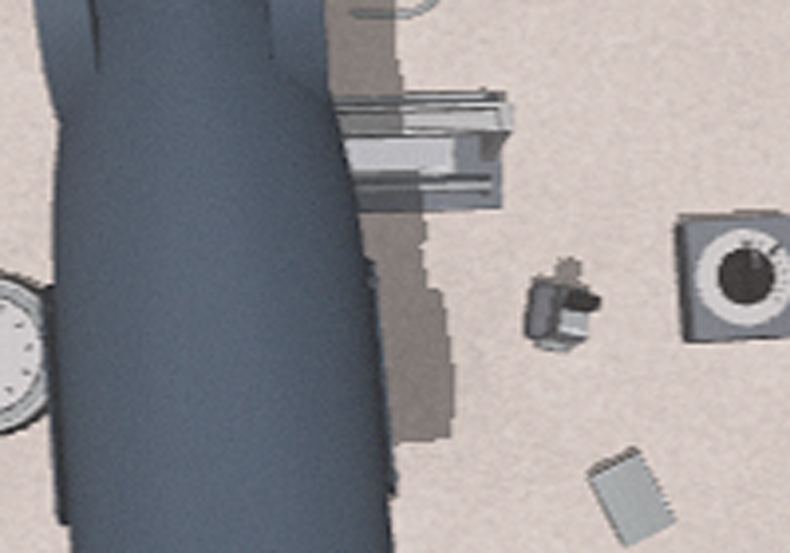

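Run:
```python
from h import *
o=load("s18");s,t=o["side"],o["top"]
for cs in([s,t],[t],[s]):
    for x0 in([.488,-.23,-.15],[.489,-.231,.05],[.489,-.231,-.05]):
        print(len(cs),*fit(cs,lambda x,c:carrier(x)[-3:] if c is s else carrier(x),x0,[.003,.003,.08],.7))
for ps,yn in((-.1,"1"),(-.05,"2"),(0,"3")):
  for c,m,x,y,w,h in((t,"t",308,168,32,32),(s,"s",255,140,50,50)):
    crop(c,x,y,w,h,12 if m=="t" else 8,"q"+m+yn,lines=[proj(c,a) for a in carrier([.4883,-.2302,ps],full=m=="s")[8 if m=="t" else 0:]])
for m in"ts": cv2.imwrite(f"pics/q{m}.png",cv2.resize(np.hstack([cv2.imread(f"pics/q{m}{i}.png") for i in"123"]),None,fx=.68 ,fy=.68))
crop(t,308,168,32,32,18,"qraw")
```

```text
2 [ 0.48855279 -0.2294874  -0.02880367] -34.168392181396484
2 [ 0.48855359 -0.22948769 -0.02876963] -34.168392181396484
2 [ 0.48855135 -0.22948218 -0.02865944] -34.168399810791016
1 [ 0.48826494 -0.22999596 -0.04019752] -19.214736938476562
1 [ 0.48826666 -0.2299904  -0.04042264] -19.214740753173828
1 [ 0.48826637 -0.22999203 -0.04034714] -19.214740753173828
1 [ 0.49032185 -0.22926645  0.10848176] -15.329876899719238
1 [ 0.49032216 -0.22927324  0.10842573] -15.329874992370605
1 [ 0.48937256 -0.22792282 -0.02882608] -15.136711120605469
```

View pics/qt.png

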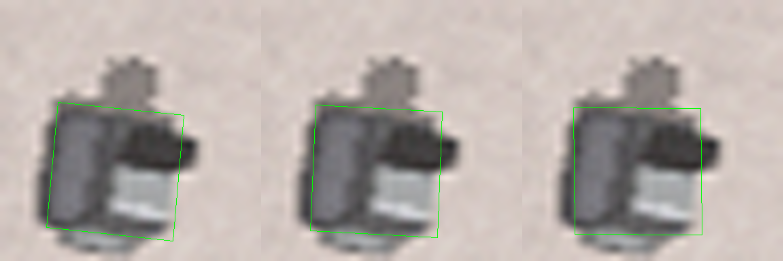

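View pics/qs.png

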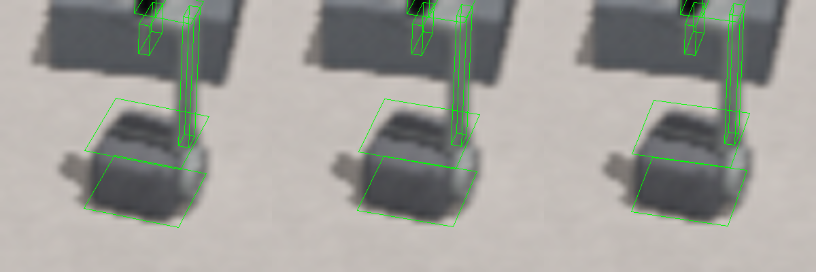

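View pics/qraw.png

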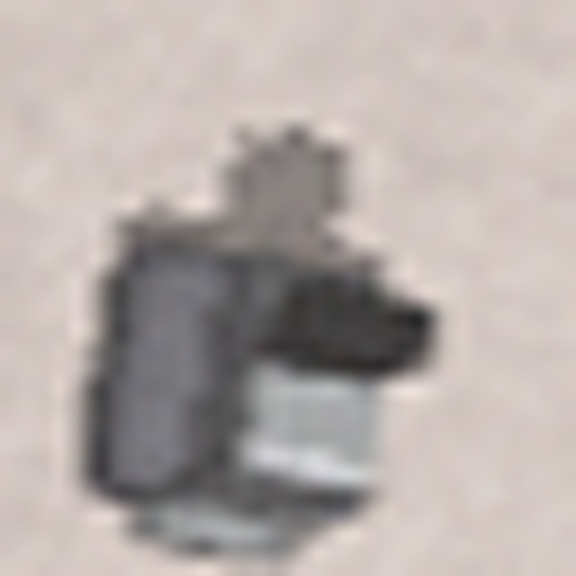

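Request:
move_arm:
  plan: [-0.157,0.28,0,7.6,-0.157,0.28,0,7.6,-0.157,0.28,0,7.6,-0.157,0.28,0,7.6,-0.157,0.28,0,7.6,-0.157,0.28,0,7.6,-0.157,0.28,0,7.6,-0.157,0.28,0,7.6,-0.157,0.28,0,7.6,-0.157,0.28,0,7.6]

```text
clock: 39.6
tool_pos: [0.4882, -0.2293, 0.2795]
tool_rot: [-3.141, 0.001, -0.1]
wrist_force: [0.8, -0.5, 0.4]
gripper_width: 0.0854
```

```bash
python3 look.py s19 160 70 160 160 180 110 200 140
```

```text
[ 0.48840521 -0.22919693  0.2797249 ] [-3.14134377e+00  5.05301533e-04 -9.89570624e-02] 0.08524360740117684 [-0.91082203  0.85585736 -0.39676326] 39.7
```

View pics/s19s.png

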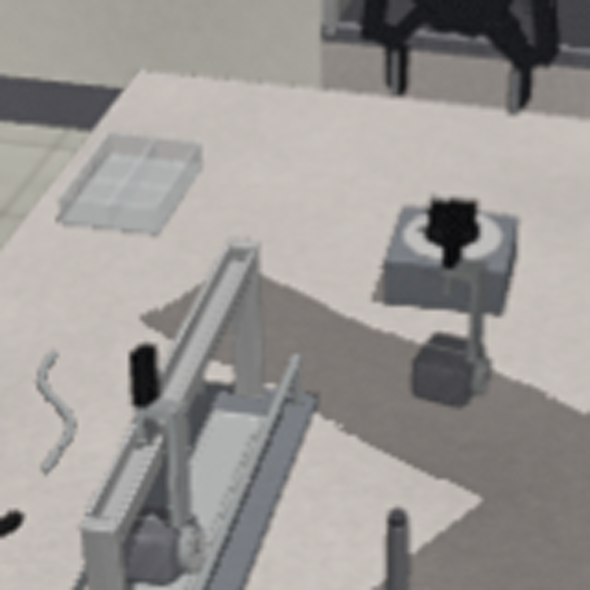

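View pics/s19t.png

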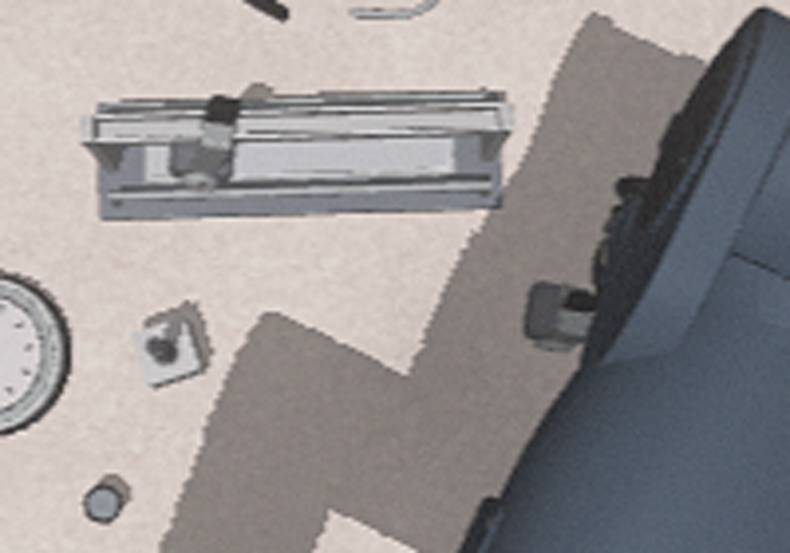

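Request:
move_arm:
  plan: [0,0.0005,0.04,0,0,0.0005,0.08,0,0,0.0005,0.105,0,0,0.0005,0.12,0,0,0.0005,0.1245,0,0,0.0005,0.1245,0]

```text
clock: 40.3
tool_pos: [0.4881, -0.23, 0.1554]
tool_rot: [-3.141, 0.001, -0.099]
wrist_force: [-0.2, -0.2, 1.1]
gripper_width: 0.0856
```

```bash
python3 look.py s20 240 70 80 110 180 110 200 140
```

```text
[ 0.48859077 -0.230525    0.15653236] [ 3.14120773e+00 -1.14038469e-03 -9.98907747e-02] 0.08527954786879796 [-0.44485922 -0.53362879  0.35984575] 40.4
```

View pics/s20s.png

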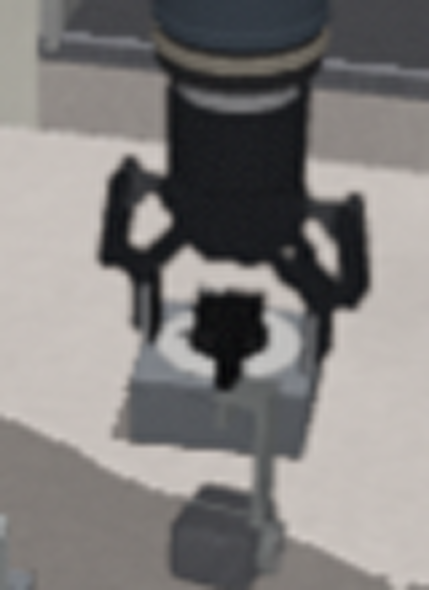

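Request:
move_arm:
  plan: [0,0,0,0,0,0,0,0,0,0,0,0,0,0,0,0,0,0,0,0,0,0,0,0,0,0,0,0,0,0,0,0]
  claw: 1
  grip_force: 70

```text
clock: 41.2
tool_pos: [0.4881, -0.2306, 0.1558]
tool_rot: [3.142, -0.0, -0.1]
wrist_force: [0.4, 0.6, 4.2]
gripper_width: 0.0111
```

Request:
move_arm:
  plan: [0,0,-0.015,0,0,0,-0.04,0,0,0,-0.065,0,0,0,-0.08,0,0.01,-0.04,-0.08,-4,0.02,-0.08,-0.08,-7.6,0.03,-0.12,-0.08,-7.6,0.04,-0.155,-0.08,-7.6,0.0442,-0.1799,-0.08,-7.6,0.0442,-0.1799,-0.08,-7.6,0.0442,-0.1799,-0.08,-7.6]

```text
clock: 42.3
tool_pos: [0.5498, -0.0557, 0.2352]
tool_rot: [3.141, 0.001, 0.033]
wrist_force: [0.5, -0.5, -2.8]
gripper_width: 0.011
```

```bash
python3 look.py s21 160 70 160 160 180 110 200 140;python3 - <<'E'
from h import *
s=load("s21")["side"]
X=[.55,-.056,.032]
r=[np.array([[dx,y,dz] for y in(-.17,.17)])@rot(.032).T+[.637,.004,.145] for dx,dz in((.012,.016),(.008,.016),(-.008,.012),(-.012,.012),(-.012,-.006))]
crop(s,205,105,60,90,6.5,"ov4",lines=[proj(s,a) for a in carrier(X,.08,True)]+[proj(s,a) for a in r]);crop(s,205,105,60,90,6.5,"ov0")
cv2.imwrite("pics/ov4.png",np.hstack([cv2.imread("pics/ov0.png"),cv2.imread("pics/ov4.png")])[:,:])
E
```

```text
[ 0.54970095 -0.05667078  0.23538542] [3.14139222e+00 5.82137625e-04 3.16723655e-02] 0.011029635343691647 [ 0.02283598  0.06462163 -2.76624997] 42.4
```

View pics/s21s.png

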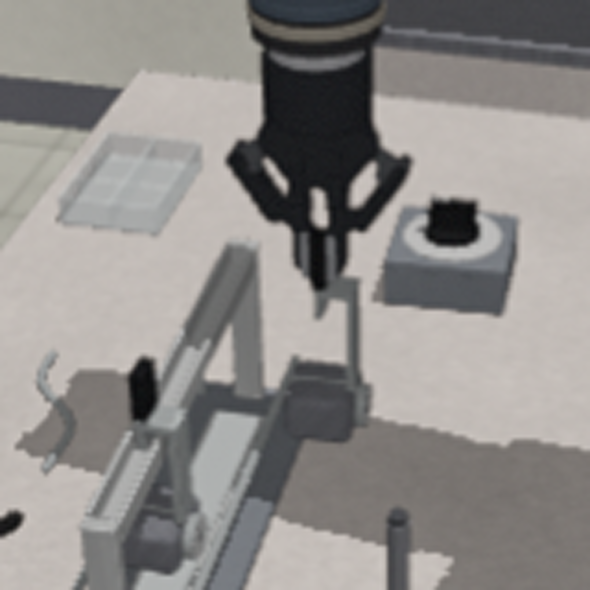

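View pics/ov4.png

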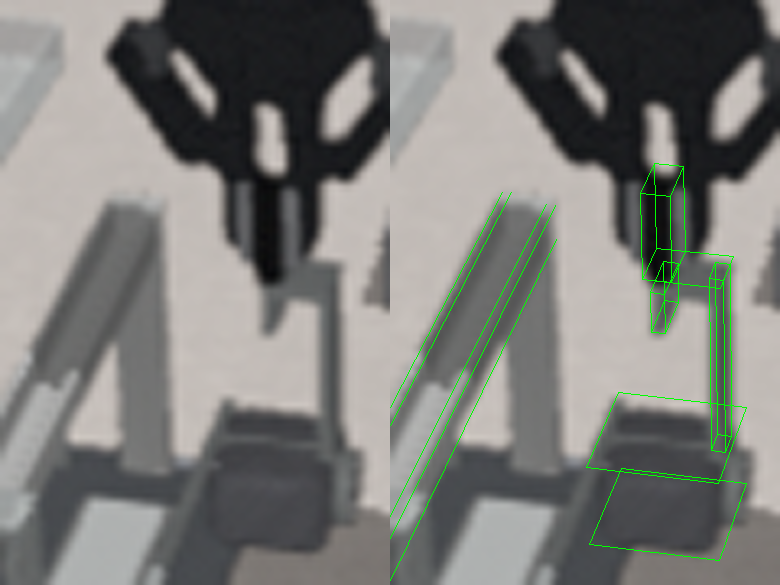

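Run:
```python
from h import *
a=load("s19");b=load("s21")
crop(a["side"],180,150,50,80,7.2,"c1");crop(b["side"],180,150,50,80,7.2,"c2")
cv2.imwrite("pics/c12.png",np.hstack([cv2.imread("pics/c1.png"),cv2.imread("pics/c2.png")]))
crop(a["top"],195,120,110,45,7,"d1");crop(b["top"],195,120,110,45,7,"d2")
cv2.imwrite("pics/d12.png",np.vstack([cv2.imread("pics/d1.png")[:300],cv2.imread("pics/d2.png")[:300]]))
```

```text
(no output)
```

View pics/c12.png

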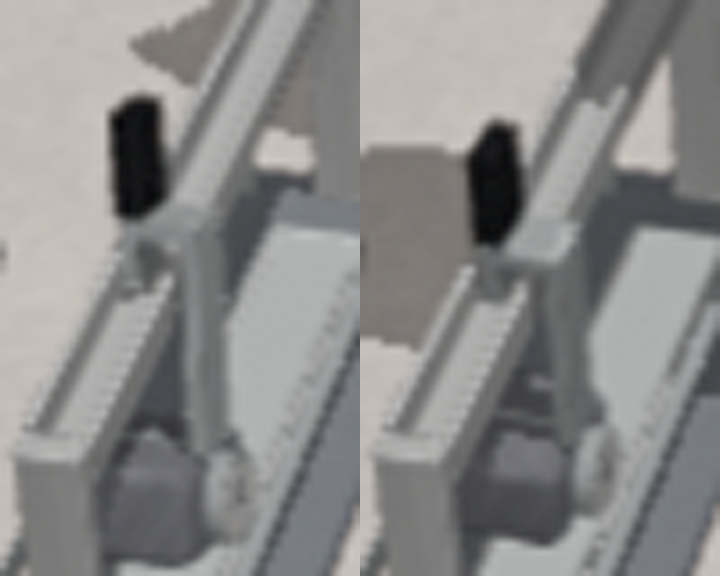

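View pics/d12.png

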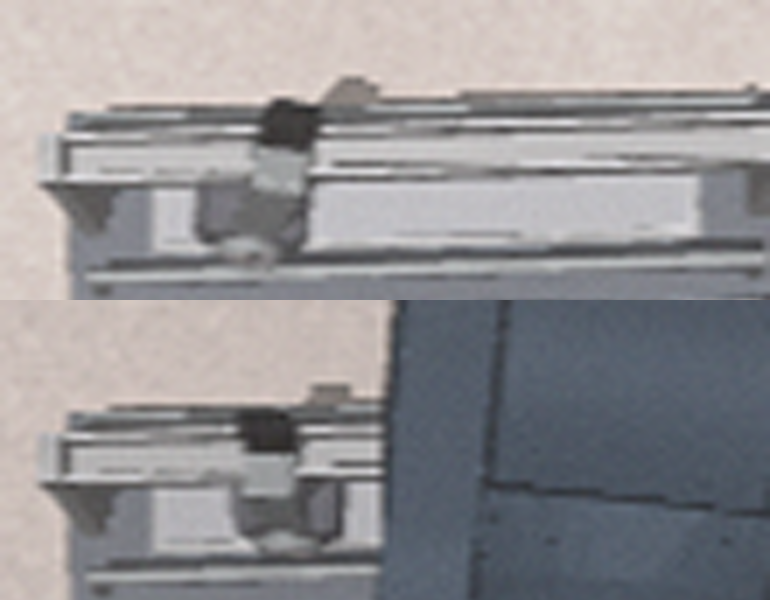

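Request:
move_arm:
  plan: [0.015,0.001,0,0,0.03,0.002,0,0,0.045,0.0023,0,0,0.06,0.0023,0,0,0.075,0.0023,0,0,0.089,0.0023,0,0,0.089,0.0023,0,0,0.089,0.0023,0,0]

```text
clock: 43.2
tool_pos: [0.6386, -0.0563, 0.2353]
tool_rot: [3.142, 0.001, 0.031]
wrist_force: [-0.1, -2.0, -3.3]
gripper_width: 0.0113
```

```bash
python3 look.py s22 170 80 110 150 180 110 200 140
```

```text
[ 0.63842661 -0.0559785   0.2357122 ] [3.14154823e+00 1.97117838e-04 3.15930731e-02] 0.010719817764019302 [ 0.4981645  -0.4720137  -2.46928819] 43.3
```

View pics/s22s.png

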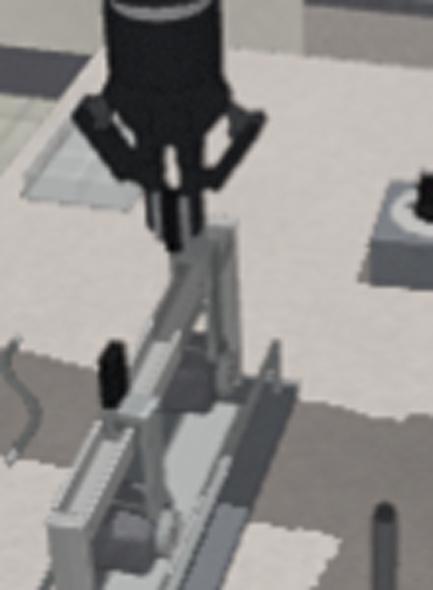

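Request:
move_arm:
  plan: [0,0,0.006,0,0,0,0.012,0,0,0,0.018,0,0,0,0.024,0,0,0,0.028,0,0,0,0.028,0,0,0,0.03,0,0,0,0.032,0,0,0,0.032,0]

```text
clock: 44.2
tool_pos: [0.639, -0.0555, 0.2035]
tool_rot: [-3.142, 0.0, 0.032]
wrist_force: [-0.0, 0.0, -2.4]
gripper_width: 0.0113
```

Request:
move_arm:
  plan: [0,0,0.001,0,0,0,0.002,0,0,0,0.003,0,0,0,0.0035,0,0,0,0.0035,0]

```text
clock: 44.7
tool_pos: [0.6391, -0.0555, 0.2008]
tool_rot: [3.141, -0.001, 0.032]
wrist_force: [-1.7, 0.9, 5.5]
gripper_width: 0.0112
```

```bash
python3 look.py s23 170 80 110 150 180 110 200 140
```

```text
[ 0.63915795 -0.05548186  0.20077183] [ 3.14147829e+00 -9.03725293e-04  3.22821941e-02] 0.011129949270284665 [-3.33350148  0.35041039  5.90438099] 44.8
```

View pics/s23s.png

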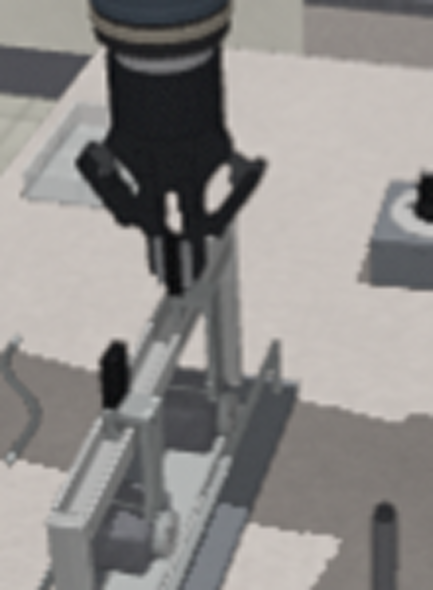

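Request:
move_arm:
  plan: [0,0,0,0,0,0,0,0,0,0,0,0,0,0,0,0,0,0,0,0,0,0,0,0,0,0,-0.02,0,0,0,-0.05,0,0,0,-0.08,0,-0.05,0,-0.08,0,-0.1,0,-0.08,0,-0.1,0,-0.08,0]
  claw: -1

```text
clock: 46.0
tool_pos: [0.5334, -0.0585, 0.2792]
tool_rot: [-3.141, 0.005, 0.032]
wrist_force: [0.1, -0.5, 0.2]
gripper_width: 0.0853
```

```bash
python3 look.py s24 170 80 110 150 180 110 200 140
```

```text
[ 0.53800874 -0.05870455  0.28078385] [ 3.14151121e+00 -7.11339364e-04  3.19818291e-02] 0.08527781230129101 [0.61771422 0.40330992 1.2725282 ] 46.1
```

View pics/s24s.png

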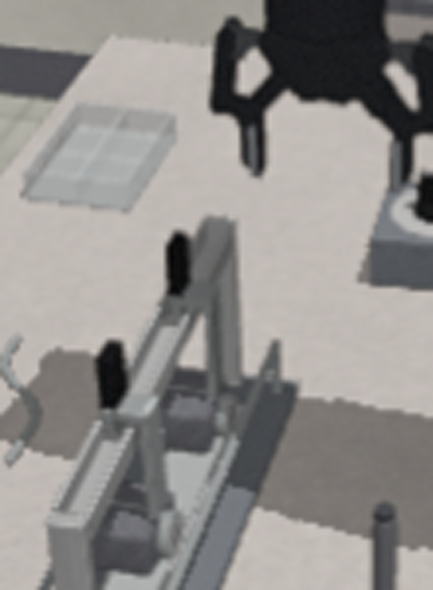

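View pics/s24t.png

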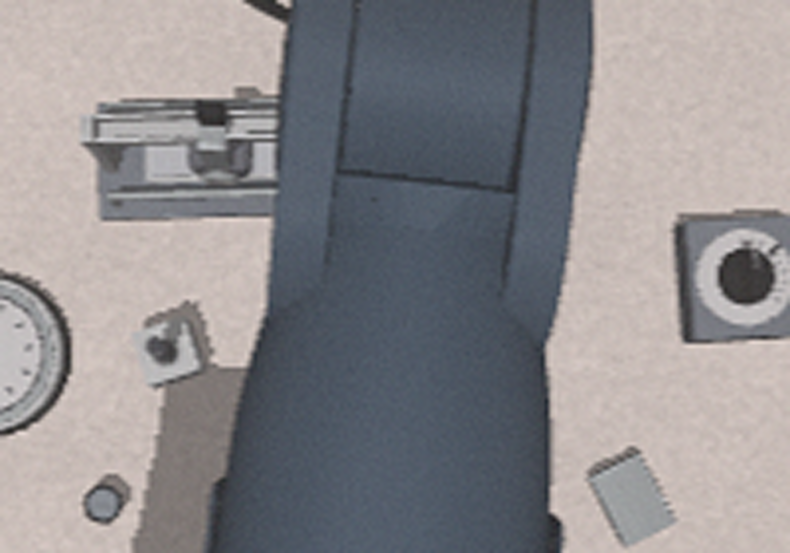

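Run:
```python
from h import *
t=load("s24")["top"];s=load("s21")["side"];s2=load("s24")["side"]
crop(t,346,155,44,44,13,"dt");crop(s,255,115,50,45,13,"ds")
crop(t,195,120,60,45,12,"a1");
crop(s2,180,135,50,90,6,"a2")
```

```text
(no output)
```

View pics/dt.png

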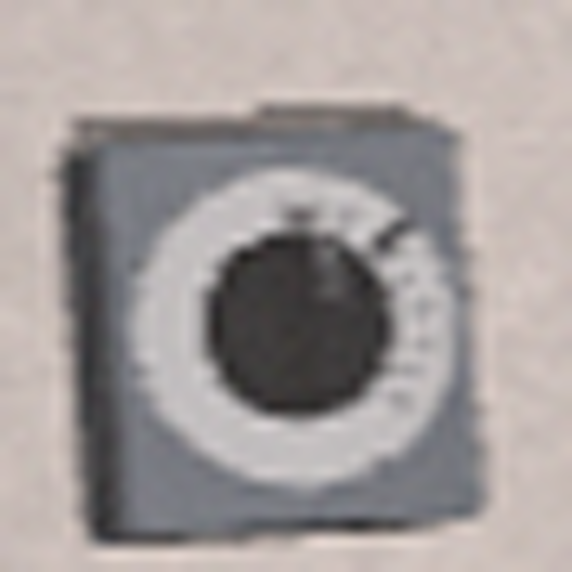

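View pics/ds.png

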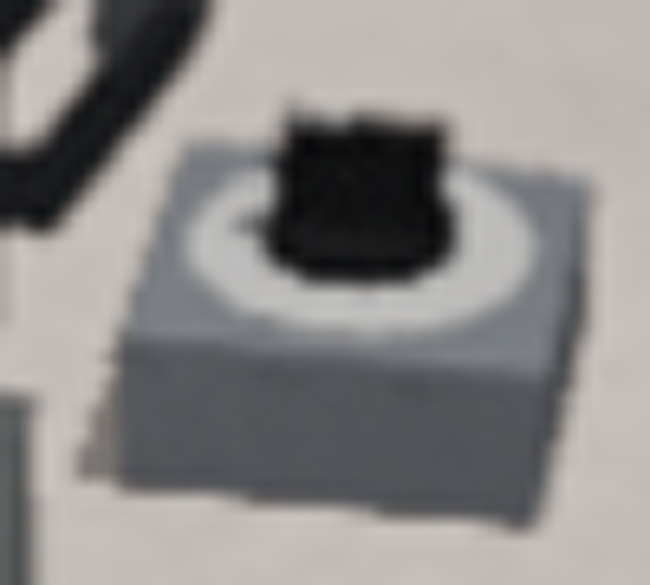

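View pics/a1.png

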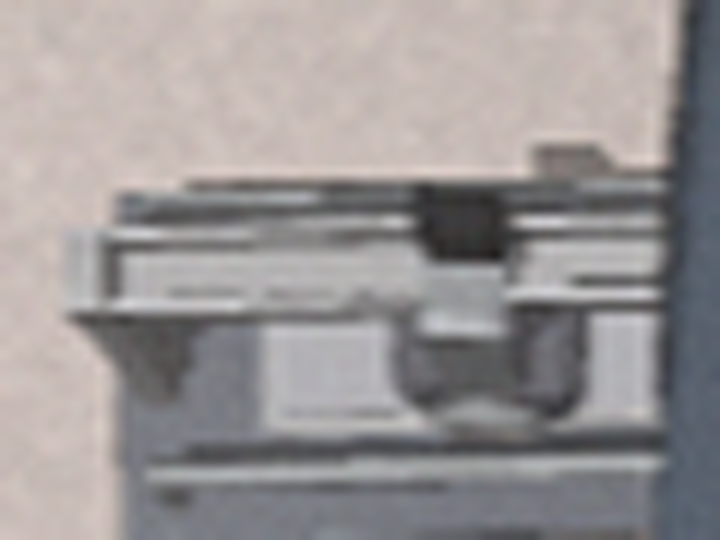

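View pics/a2.png

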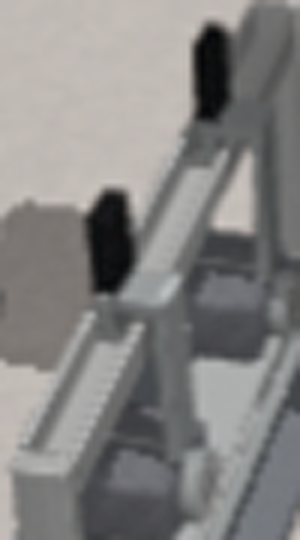

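```bash
python3 - <<'E'
from h import *
t=load("s24")["top"];s=load("s21")["side"]
T=lambda u,v:(346+(u+.5)/13-.5,155+(v+.5)/13-.5)
S=lambda u,v:(255+(u+.5)/13-.5,115+(v+.5)/13-.5)
print(tri([s,t],[S(362,248),T(295,328)]),atz(t,T(295,328),.05),atz(s,S(362,248),.05))
def bx(x,c):
    R=rot(x[2]);return [a@R.T+[x[0],x[1],0] for a in box(-.05,.05,-.055,.055,0,.05)[1:2]]
for cs in([s,t],[s],[t]):
    print(fit(cs,bx,[.517,-.385,.05],[.004,.004,.05],.8))
D=atz(t,T(295,328),.05)
pm=atz(t,T(393,235),.0515);print("mark",np.arctan2(*(pm-D)[1::-1]),np.hypot(*(pm-D)[:2]))
def m2(x,c): return [circ(x[0],x[1],.05,x[2])]
for cs in([s,t],[s],[t]): print("plate",fit(cs,m2,[D[0],D[1],.044],[.003,.003,.002],.8))
for th in(0,-.3,.3):
  for c,m,x,y,w,h in((t,"t",352,160,34,34),(s,"s",262,115,40,34)):
    R=rot(th);bar=[a@R.T+[D[0],D[1],0] for a in box(-.022,.022,-.0055,.0055,.056,.085)]
    crop(c,x,y,w,h,8,f"e{m}{th}",lines=[proj(c,a) for a in bar]+[proj(c,circ(D[0],D[1],.056,.026))])
for m in"ts": cv2.imwrite(f"pics/e{m}.png",np.hstack([cv2.imread(f"pics/e{m}{i}.png") for i in(0,-.3,.3)])[:, :1000])
E
python3 -c "
import cv2
for m in 'ts':
    a=cv2.imread(f'pics/e{m}.png');cv2.imwrite(f'pics/e{m}.png',cv2.resize(a,None,fx=790/a.shape[1],fy=790/a.shape[1]))"
```

```text
(array([ 0.51996638, -0.39609451,  0.04728216]), [np.float64(0.0004301019789496436), np.float64(0.00043010197894955424)]) [ 0.51925995 -0.39534084  0.05      ] [ 0.5195455  -0.39159497  0.05      ]
(array([ 0.5274543 , -0.38826114,  0.06420966]), np.float64(-32.46797180175781))
(array([ 0.52886548, -0.39460818,  0.16043444]), np.float64(-15.564149856567383))
(array([ 0.51144976, -0.38907708,  0.06593823]), np.float64(-18.58254051208496))
mark -0.8109407589774881 0.037242685147763334
plate (array([ 0.51977662, -0.39435798,  0.04396051]), np.float64(-33.24637985229492))
plate (array([ 0.52025533, -0.39520311,  0.04476573]), np.float64(-16.10013198852539))
plate (array([ 0.51892371, -0.39431581,  0.04347185]), np.float64(-17.358320236206055))
```

View pics/et.png

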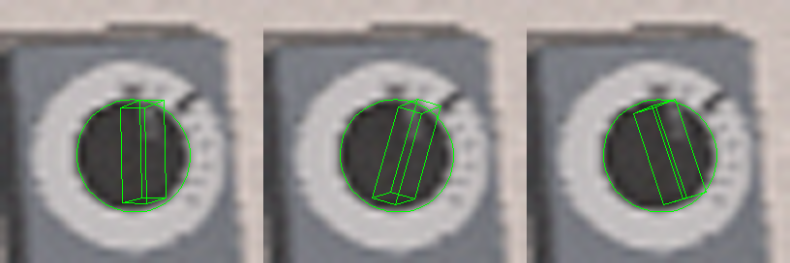

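View pics/es.png

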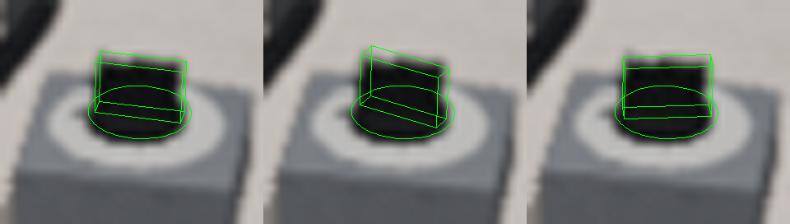

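Run:
```python
from h import *
import glob
# plate centre via annulus outer circle, multiple frames
for n in("s0","s10","s12","s18","s19","s24"):
    o=load(n);t=o["top"]
    x,_=fit([t],lambda x,c:[circ(x[0],x[1],.05,x[2])],[.5193,-.3945,.044],[.002,.002,.001],.6)
    g=cv2.cvtColor(t["color"],cv2.COLOR_BGR2GRAY).astype(float)
    # darkness on ring r 28.5..44 by polar sampling
    A=np.radians(np.arange(-75,-15,.5));R=np.arange(.030,.0435,.0005)
    a,r=np.meshgrid(A,R);P=np.c_[(x[0]+r*np.cos(a)).ravel(),(x[1]+r*np.sin(a)).ravel(),np.full(a.size,.0515)]
    u=proj(t,P);v=map_coordinates(g,[u[:,1],u[:,0]],order=1).reshape(a.shape)
    w=np.clip(130-v,0,None);print(n,x.round(4),"ang",(w*a).sum()/w.sum(),"r",(w*r).sum()/w.sum(),w.sum().round())
for n in("s0","s15","s18","s21"):
    s=load(n)["side"];
    x,_=fit([s],lambda x,c:[circ(x[0],x[1],.05,x[2])],[.5193,-.3945,.044],[.002,.002,.001],.6)
    u=proj(s,[[x[0]+.037*np.cos(-.8),x[1]+.037*np.sin(-.8),.052]]);print(n,x.round(4),u)
```

```text
s0 [ 0.5189 -0.3945  0.0435] ang -0.8156609046294367 r 0.036910759004430076 8968.0
s10 [ 0.5189 -0.3946  0.0435] ang -0.8122037702743371 r 0.036904877366363054 5224.0
s12 [ 0.5189 -0.3946  0.0435] ang -0.8126713035681092 r 0.03693561012273571 6077.0
s18 [ 0.5189 -0.3946  0.0435] ang -0.8111024524803407 r 0.03693234138081315 4040.0
s19 [ 0.5127 -0.4036  0.0378] ang -0.7942383999776672 r 0.036413169557356 151652.0
s24 [ 0.5189 -0.3946  0.0435] ang -0.8107811163607959 r 0.03695305003505187 6742.0
s0 [ 0.5211 -0.3956  0.044 ] [[276.30691192 127.5914678 ]]
s15 [ 0.5211 -0.3956  0.044 ] [[276.3040508  127.59035404]]
s18 [ 0.5211 -0.3955  0.0441] [[276.30235553 127.59905876]]
s21 [ 0.5203 -0.3952  0.0447] [[276.50070713 127.66768525]]
```

Request:
move_arm:
  plan: [-0.0292,0.3352,-0.02,-88.2,-0.0292,0.3352,-0.02,-88.2,-0.0292,0.3352,-0.02,-88.2,-0.0292,0.3352,-0.02,-88.2,-0.0292,0.3352,-0.02,-88.2,-0.0292,0.3352,-0.02,-88.2,-0.0292,0.3352,-0.02,-88.2,-0.0292,0.3352,-0.02,-88.2,-0.0292,0.3352,-0.02,-88.2,-0.0292,0.3352,-0.02,-88.2,-0.0292,0.3352,-0.02,-88.2,-0.0292,0.3352,-0.02,-88.2]

```text
clock: 47.3
tool_pos: [0.5217, -0.3952, 0.2997]
tool_rot: [3.141, 0.0, 1.573]
wrist_force: [-0.6, 0.2, -0.3]
gripper_width: 0.0852
```

```bash
python3 look.py s25 160 110 130 160 150 110 130 140
python3 - <<'E'
from h import *
o=load("s25");t,s=o["top"],o["side"]
crop(t,195,120,115,50,6.8,"g1")
R=rot(.032)
def hung(yc): 
    p=R@[0,yc,0]+[.637,.004,0];return carrier([p[0],p[1],.032],.045,True)
L=[q for y in(.05,-.06) for q in hung(y)]
crop(s,175,125,90,110,5.3,"g2",lines=[proj(s,a) for a in L]);crop(s,175,125,90,110,5.3,"g3")
cv2.imwrite("pics/g23.png",np.hstack([cv2.imread("pics/g3.png")[:, :395],cv2.imread("pics/g2.png")[:, :395]]))
crop(t,195,120,115,50,6.8,"g4",lines=[proj(t,a) for a in L[:11]+L[len(L)//2:len(L)//2+11]])
cv2.imwrite("pics/g14.png",np.vstack([cv2.imread("pics/g1.png")[:298],cv2.imread("pics/g4.png")[:298]]))
E
```

```text
[ 0.52142434 -0.394978    0.2998256 ] [3.14133466e+00 1.65980365e-04 1.56889677e+00] 0.08529078001314858 [-0.00775133  0.21799285 -0.24662934] 47.4
```

View pics/g23.png

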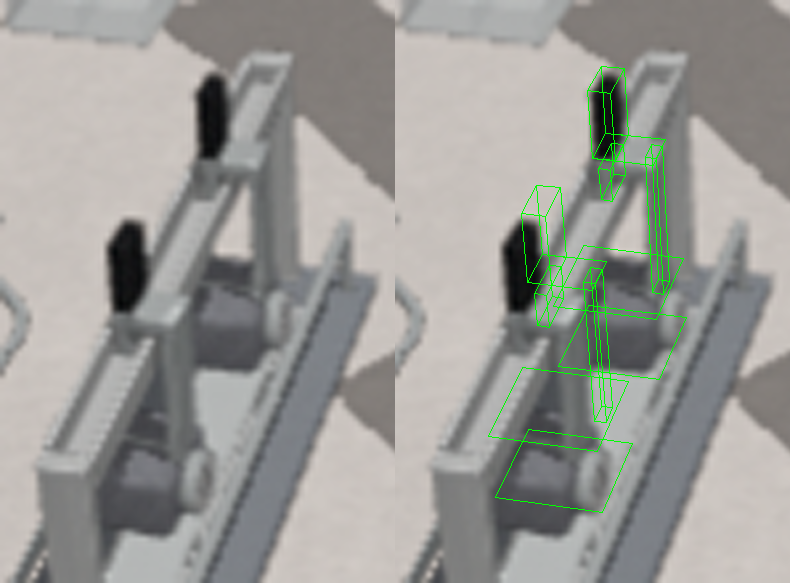

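View pics/g14.png

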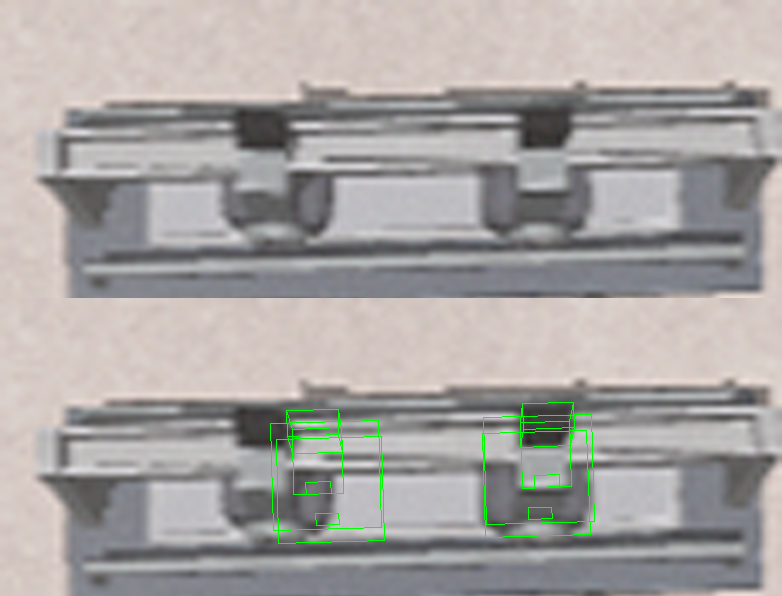

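Run:
```python
from h import *
o=load("s25");t,s=o["top"],o["side"]
def car(x): # xc,yc,z,roll
    from scipy.spatial.transform import Rotation as Ro
    Q=Ro.from_euler("xyz",[x[3],0,.032]).as_matrix();base=np.array([x[0],x[1],x[2]])
    return [ (a-[0,0,.1])@Q.T+base for a in carrier([0,0,0],0,True)]
for n,y0 in(("A",.081),("B",-.056)):
    sel=lambda L:L[:7]
    for r0 in(0,.1,-.1):
        x,f=fit([s,t],lambda x,c:sel(car(x))+car(x)[7:9],[.635,y0,.145,r0],[.003,.003,.002,.05],.8);print(n,x.round(4),round(f,2))
    x=[.637-.032*(y0-.004),y0,.145,0]
    crop(s,175,125,90,110,5.3,"h"+n,lines=[proj(s,a) for a in car(x)])
    crop(t,195,120,115,50,6.8,"k"+n,lines=[proj(t,a) for a in car(x)[:9]])
cv2.imwrite("pics/h.png",np.hstack([cv2.imread("pics/hA.png")[:, :395],cv2.imread("pics/hB.png")[:, :395]]))
cv2.imwrite("pics/k.png",np.vstack([cv2.imread("pics/kA.png")[:298],cv2.imread("pics/kB.png")[:298]]))
```

```text
A [0.6387 0.0787 0.1434 0.0007] -34.88
A [0.6387 0.0787 0.1434 0.0008] -34.88
A [6.385e-01 7.870e-02 1.435e-01 3.000e-04] -34.88
B [ 0.6396 -0.055   0.1433 -0.0014] -35.71
B [ 0.6396 -0.055   0.1433 -0.0014] -35.71
B [ 0.6396 -0.055   0.1433 -0.0014] -35.71
```

View pics/h.png

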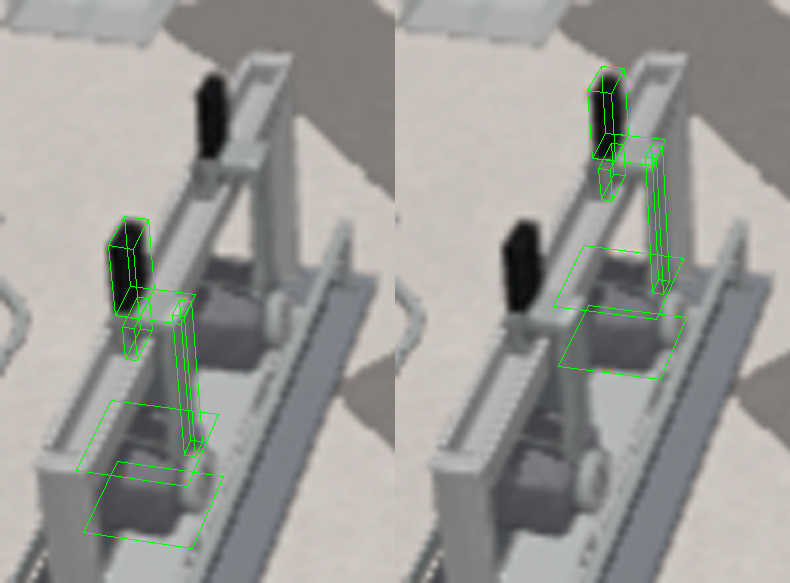

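View pics/k.png

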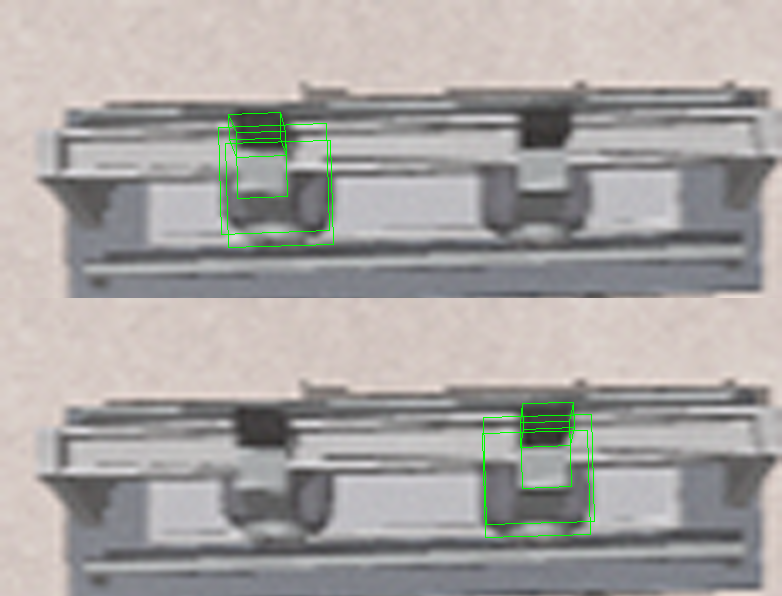

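Request:
move_arm:
  plan: [0.0005,-0.002,0.05,0,0.0005,-0.002,0.1,0,0.0005,-0.002,0.145,0,0.0005,-0.002,0.175,0,0.0005,-0.002,0.195,0,0.0005,-0.002,0.206,0,0.0005,-0.002,0.206,0,0.0005,-0.002,0.206,0]

```text
clock: 48.2
tool_pos: [0.5193, -0.3945, 0.0951]
tool_rot: [3.141, 0.001, 1.571]
wrist_force: [-0.2, -0.1, 0.5]
gripper_width: 0.0854
```

```bash
python3 look.py s26 235 80 90 100 150 110 130 140
```

```text
[ 0.51943183 -0.39469085  0.09556163] [3.13987219e+00 1.29130623e-03 1.57119331e+00] 0.08525960842544487 [ 0.64531913 -0.05759513 -0.24310355] 48.3
```

View pics/s26s.png

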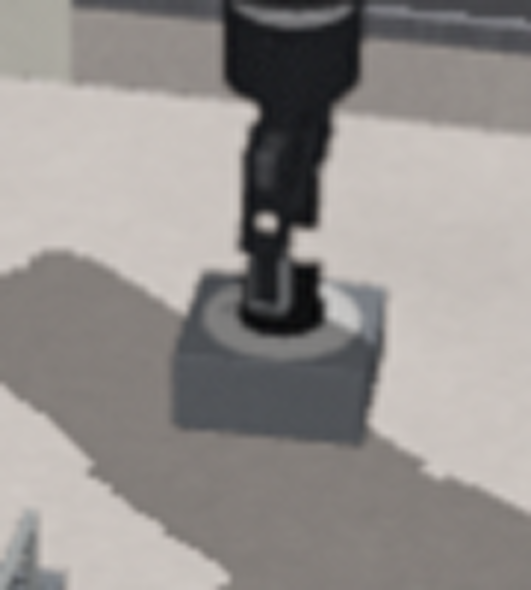

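Request:
move_arm:
  plan: [0,0,0.005,0,0,0,0.009,0,0,0,0.009,0,0,0,0.009,0]

```text
clock: 48.7
tool_pos: [0.5186, -0.3941, 0.085]
tool_rot: [-3.141, -0.0, 1.572]
wrist_force: [-0.5, 0.1, 0.6]
gripper_width: 0.0854
```

Request:
move_arm:
  plan: [0,0,0,0,0,0,0,0,0,0,0,0,0,0,0,0,0,0,0,0,0,0,0,0,0,0,0,0,0,0,0,0]
  claw: 1
  grip_force: 40

```text
clock: 49.5
tool_pos: [0.5187, -0.3944, 0.0853]
tool_rot: [-3.142, 0.0, 1.572]
wrist_force: [-2.4, -1.4, 3.0]
gripper_width: 0.0101
```

Request:
move_arm:
  plan: [0,0,0,5,0,0,0,10,0,0,0,15,0,0,0,20,0,0,0,25,0,0,0,30,0,0,0,35,0,0,0,40,0,0,0,44,0,0,0,46.6,0,0,0,46.6,0,0,0,46.6]

```text
clock: 50.7
tool_pos: [0.5192, -0.3932, 0.0852]
tool_rot: [-3.141, -0.002, 0.759]
wrist_force: [0.9, 6.8, 5.1]
gripper_width: 0.01
```

Release and rise, then check.

Request:
move_arm:
  plan: [0,0,0,0,0,0,0,0,0,0,0,0,0,0,0,0,0,0,0,0,0,0,-0.03,0,0,0,-0.07,0,0,0,-0.12,0,0,0,-0.17,0,0,0,-0.2,0,0,0,-0.2,0]
  claw: -1

```text
clock: 51.8
tool_pos: [0.5198, -0.395, 0.2901]
tool_rot: [3.135, -0.001, 0.758]
wrist_force: [0.1, -0.4, 0.6]
gripper_width: 0.0859
```

Request:
move_arm:
  plan: [-0.2,0.1,0,0,-0.2,0.1,0,0,-0.2,0.1,0,0,-0.2,0.1,0,0,-0.2,0.1,0,0,-0.2,0.1,0,0,-0.2,0.1,0,0]

```text
clock: 52.5
tool_pos: [0.4387, -0.6035, 0.2765]
tool_rot: [-3.125, -0.002, 0.756]
wrist_force: [0.2, -0.3, -1.3]
gripper_width: 0.0851
```

```bash
python3 look.py s27 130 90 220 200 140 110 250 160
python3 - <<'E'
from h import *
o=load("s27");t,s=o["top"],o["side"]
D=[.5193,-.3945];R=rot(-.812);bar=[a@R.T+[D[0],D[1],0] for a in box(-.022,.022,-.0055,.0055,.056,.085)]
crop(t,346,155,44,44,9,"m1");crop(t,346,155,44,44,9,"m2",lines=[proj(t,a) for a in bar])
crop(s,262,110,44,44,9,"m3",lines=[proj(s,a) for a in bar])
crop(s,262,110,44,44,9,"m4")
cv2.imwrite("pics/m.png",np.vstack([np.hstack([cv2.imread("pics/m1.png"),cv2.imread("pics/m2.png")]),np.hstack([cv2.imread("pics/m4.png"),cv2.imread("pics/m3.png")])])[:,:])
a=cv2.imread("pics/m.png");cv2.imwrite("pics/m.png",cv2.resize(a,None,fx=.75,fy=.75))
E
```

```text
[ 0.44198579 -0.60432646  0.28329392] [-3.14115014e+00 -1.75154075e-04  7.57732272e-01] 0.08525287248604385 [-0.24958787 -0.36308122  1.12105054] 52.6
```

View pics/m.png

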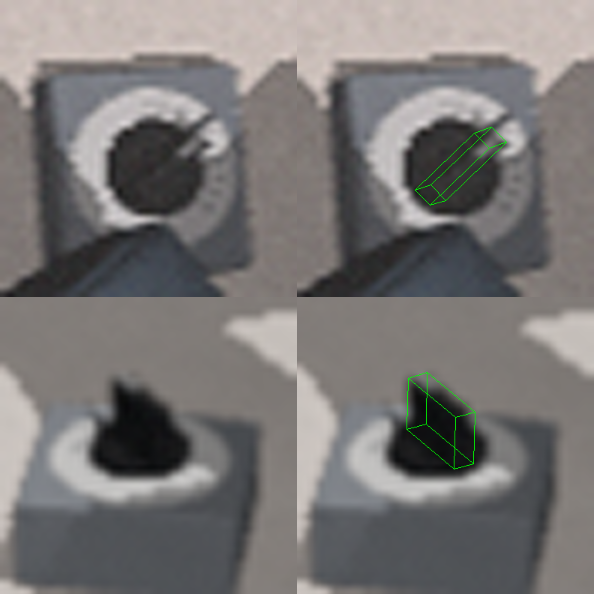

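View pics/s27s.png

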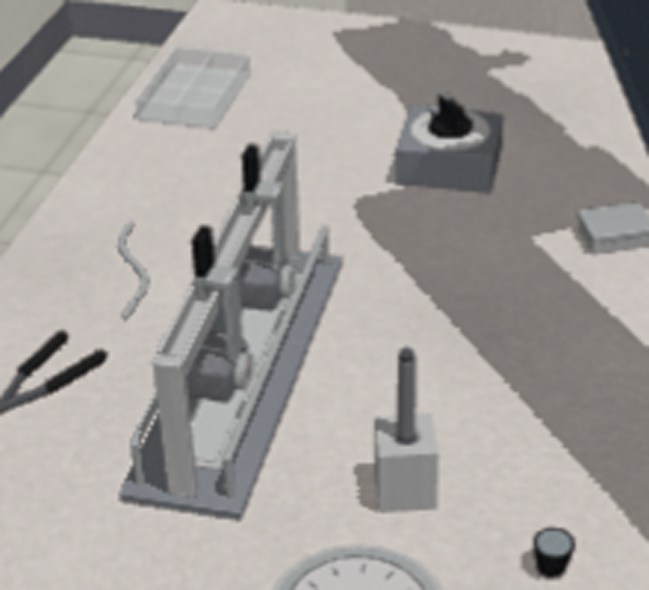

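View pics/s27t.png

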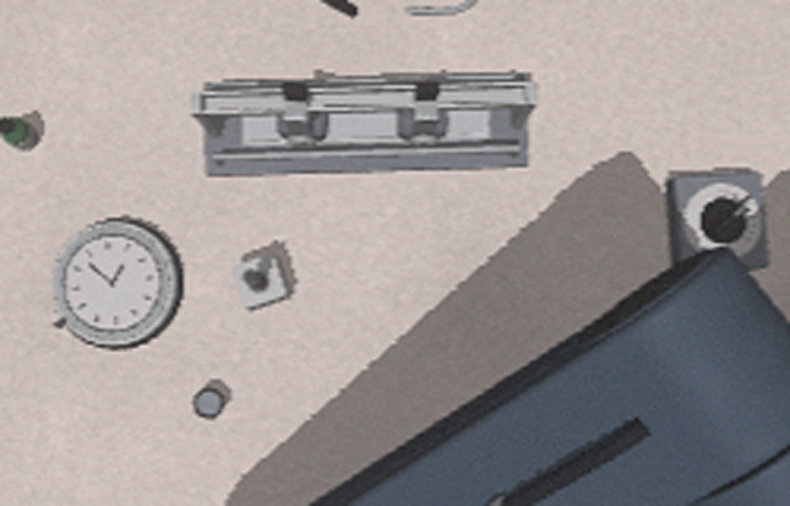

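```bash
python3 -c "
from workcell import manip
print(manip.job_done())"
```

```text
the job is handed in; nothing more can be done
None
```

The job is done and handed in at about 53 s, well inside the 210 s limit; no verdict was reported.

**Seam:** I took the pen from its block and guided its tip once clockwise round the seam at about 19 mm/s, aiming 2 mm above the seam points' height. The side camera showed the tip within about 1–2 mm of the seam at the start, at three points along the way, and at the end.

**Pen:** It slid back into the block without resistance, and the last pictures show it standing there.

**Carriers:** I found two and no third; both hang on the rail. The first was knocked about 25 mm along the rail after I hung it, and was swinging for a while. A later fit from both cameras showed both plumb, with tongues within about 2 mm of the channel's midline and floor. The last picture still shows both hanging.

**Dial:** I turned it 0.81 rad clockwise to the marker. In the last picture the bar matches the marker's direction, measured at −0.812 rad.

**Bystanders:** The tin and loupe look unmoved and the bottle appears in place, judged by eye.

**Checks that disagreed:** The two cameras differed by about 4 mm on the pen block's position. I put the pen back at the tool position where I had picked it up, so this did not matter. An automatic fit of the rail also locked onto the wrong edges, so I placed the rail from the brightness of its edges in the picture, which agreed with the side view.

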